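Load the torch light tester, close and clamp it, start the test

TASK

Lay every torch in the grey light-test box, one to a cradle, down on the bed with its lens end towards the lid's hinge; then swing the lid fully shut, bring both clamp levers fully down over it, and press the start button on the white control box all the way in and let it come out again. Do the steps in that order, never press start while the lid is open, and do not knock over the bottle, the pot or the jar.

Things in the scene. Friction and masses are not known exactly. Their poses are not given: they have to be found in the camera images.
- tester: grey light-test box, fixed, open on top, 162 (x) by 280 (y) by 60 mm high, walls and floor 6 mm; origin under its centre, +x towards the hinge of its lid (the back), -x is the front with the clamps. Inside, four cradles run along x side by side, centred at y = -90, -30, 30 and 90 mm. A torch lying in a cradle has its axis at z = 35 mm
- tester_in (a point): centre of the box's inner floor, 6 mm up. Each cradle is a pair of gaps, 43 mm wide in y, at x = -60 to -30 and 30 to 60 mm, between round-topped black blocks whose tops are 32 mm above this floor; the bed of the gaps is 12 mm above it. Between the pairs (x = -30 to 30 mm) there are no blocks
- lid (a joint): aluminium lid of the test box, 162 by 280 by 8 mm, hinged along the box's back rim, with a stiff hinge: it stays where it is left. 0 = shut, grows as it opens, 1.57 = upright (rad); it starts open, a little past upright
- lid_hinge (a point): middle of the lid's hinge line, at the back rim of the test box (81 mm behind its centre, 60 mm up); turns with the lid: its -x points along the lid to the free edge 162 mm away, its +z is the lid's outer face, 8 mm out
- lid_handle (a point): outer end of the black knob on the lid's outer face, in the middle, 30 mm from the free edge; it stands 35 mm off the face
- clamp_a (a joint): clamp lever at the front of the test box at y = -90 mm in the box's frame, a steel arm 85 mm long with a black grip 24 mm wide and 14 mm thick on its outer 45 mm; 0 = open, leaning 0.35 rad from upright away from the lid; 0.35 = upright; 1.92 = fully down, lying level on the lid (rad); stiff, stays where it is left
- clamp_a_hinge (a point): the pivot of clamp_a, 93 mm in front of the box's centre and 80 mm above the table; the lever swings in the box's x-z plane
- clamp_a_tip (a point): outer end of clamp_a's grip, 85 mm from its pivot
- clamp_b (a joint): clamp lever at the front of the test box at y = 90 mm in the box's frame, a steel arm 85 mm long with a black grip 24 mm wide and 14 mm thick on its outer 45 mm; 0 = open, leaning 0.35 rad from upright away from the lid; 0.35 = upright; 1.92 = fully down, lying level on the lid (rad); stiff, stays where it is left
- clamp_b_hinge (a point): the pivot of clamp_b, 93 mm in front of the box's centre and 80 mm above the table; the lever swings in the box's x-z plane
- clamp_b_tip (a point): outer end of clamp_b's grip, 85 mm from its pivot
- start (a joint): round grey spring push button, 34 mm across, on top of the white control box (64 by 64 by 50 mm, standing apart beyond the work area); 0 = out, 0.008 = fully in (m); about 5 N
- start_top (a point): middle of the start button's top face; it is pressed straight down
- torch0: dark metal torch, 130 mm long, lying on the white foam sheet (4 mm thick); round barrel 28 mm across with a hexagonal collar at either end, 34 mm across flats, 39 over corners; origin on its axis at mid length, x along the axis to the lens end. Barrel bare from x = -43 to 28 mm; the lens-end collar is the long one (36 mm, bright bezel), the tail collar is 18 mm. 160 g. May be absent
- torch0_lens (a point): middle of the glass at the lens end of torch0
- torch1: dark metal torch, 130 mm long, lying on the white foam sheet (4 mm thick); round barrel 28 mm across with a hexagonal collar at either end, 34 mm across flats, 39 over corners; origin on its axis at mid length, x along the axis to the lens end. Barrel bare from x = -43 to 28 mm; the lens-end collar is the long one (36 mm, bright bezel), the tail collar is 18 mm. 160 g. May be absent
- torch1_lens (a point): middle of the glass at the lens end of torch1
- torch2: dark metal torch, 130 mm long, lying on the white foam sheet (4 mm thick); round barrel 28 mm across with a hexagonal collar at either end, 34 mm across flats, 39 over corners; origin on its axis at mid length, x along the axis to the lens end. Barrel bare from x = -43 to 28 mm; the lens-end collar is the long one (36 mm, bright bezel), the tail collar is 18 mm. 160 g. May be absent
- torch2_lens (a point): middle of the glass at the lens end of torch2
- torch3: dark metal torch, 130 mm long, lying on the white foam sheet (4 mm thick); round barrel 28 mm across with a hexagonal collar at either end, 34 mm across flats, 39 over corners; origin on its axis at mid length, x along the axis to the lens end. Barrel bare from x = -43 to 28 mm; the lens-end collar is the long one (36 mm, bright bezel), the tail collar is 18 mm. 160 g. May be absent
- torch3_lens (a point): middle of the glass at the lens end of torch3
- bottle: white plastic bottle, bystander, 70 mm across, 130 mm high, origin under its centre
- pot: cream plastic pot, bystander, 100 mm across, 100 mm high, origin under its centre
- jar: small amber glass jar, bystander, 48 mm across, 60 mm high, origin under its centre
Things that resemble listed ones, but are neither listed nor needed, are in the scene too. Leave any turquoise look-alike of the torch2 alone.

How it is judged:
On the way, in this order (a step that is already met when the one before it is completed fails the run):
1. every torch lies in a cradle of the test box, lens end to the hinge, at rest, the lid still open (x of torch0 in the frame of tester between -0.02 and 0.02 m and y of torch0 in the frame of tester between -0.12 and 0.12 m and z of each of torch0, torch1, torch2, torch3 in the frame of tester below 0.041 m and x of each of torch0_lens, torch1_lens, torch2_lens, torch3_lens in the frame of tester above 0.045 m and x of torch1 in the frame of tester between -0.02 and 0.02 m and y of torch1 in the frame of tester between -0.12 and 0.12 m and x of torch2 in the frame of tester between -0.02 and 0.02 m and y of torch2 in the frame of tester between -0.12 and 0.12 m and x of torch3 in the frame of tester between -0.02 and 0.02 m and y of torch3 in the frame of tester between -0.12 and 0.12 m and linear speed of each of torch0, torch1, torch2, torch3 below 0.02 m/s and value of joint lid above 0.5 rad), for 0.2 s.
2. the lid is shut (value of joint lid below 0.05 rad), for 0.2 s.
3. both clamps are down (value of joint lid below 0.05 rad and value of joint each of clamp_a, clamp_b above 1.8 rad), for 0.2 s.
4. the start button is pressed fully in (all of step 3 and value of joint start above 0.0065 m), for 0.05 s.
5. the start button is out again (value of joint start below 0.0015 m), for 0.1 s.
At the end, for the whole second after the job is handed in: Every torch lies in a cradle (axis below 41 mm, within 20 mm of the box's middle, lens end to the hinge); lid within 0.05 rad of shut; both clamps past 1.8 rad; the button, pushed in at least 6.5 mm with all closed, is out again (under 1.5 mm) (all of step 3 and x of torch0 in the frame of tester between -0.02 and 0.02 m and y of torch0 in the frame of tester between -0.12 and 0.12 m and z of each of torch0, torch1, torch2, torch3 in the frame of tester below 0.041 m and x of each of torch0_lens, torch1_lens, torch2_lens, torch3_lens in the frame of tester above 0.045 m and x of torch1 in the frame of tester between -0.02 and 0.02 m and y of torch1 in the frame of tester between -0.12 and 0.12 m and x of torch2 in the frame of tester between -0.02 and 0.02 m and y of torch2 in the frame of tester between -0.12 and 0.12 m and x of torch3 in the frame of tester between -0.02 and 0.02 m and y of torch3 in the frame of tester between -0.12 and 0.12 m and value of joint start below 0.0015 m); the robot touches nothing.
It fails at once if start is pressed while the lid is open (value of joint start above 0.004 m and value of joint lid above 0.15 rad).
It fails at once if the bottle, the pot or the jar is knocked over (angle between any of bottle, pot, jar's own z axis and vertical above 0.7 rad).
Of torch0, torch1, torch2, torch3 only 3 to 4 are there at a start; the rules pass over those that are not, and their reading is None.
At some moment in a run one of torch0, torch1, torch2, torch3 may be knocked a few centimetres aside while the robot is not near it.
Once in a run the grip may slacken for a moment while it holds something.
It also fails if it takes over 210 s, if anything falls off the work surface, if the arm or the gripper's body presses on something with over 40 N, if the wrist force passes 120 N, or if a joint passes its speed limit or range.

ROBOT

A 6-joint arm with a two-finger parallel gripper is mounted at the origin on the work surface. World frame = base frame: x ahead of the robot, y to its left, z up, the work surface at z = 0. Lengths are in m, angles in rad, forces in N, time in s.
With the tool pointing down it reaches from about 0.35 to 0.725 m from the base axis. Payload 4.3 kg.
Tool frame: the origin (TCP) lies between the finger pads; the fingertips stand 25 mm ahead of it and the grasp point (between the pads) lies 6 mm ahead of it; z points along the fingers, y is the line along which they close (so a half turn about z gives the same grasp; the last joint's range is limited). The gripper opens to 85 mm and grips with 20 to 120 N. Pads are 22 mm wide; open, the fingers measure 114 mm over their backs; the gripper's body (76 mm by 85 mm) begins 54 mm behind the grasp point. The pads swing forward as they close: fully open they stand 13 mm farther back than shut.
Start: joints at [-1.403, 0.377, 0.081, 1.274, 0, 1.46], TCP at [0.158, -0.553, 0.256] pointing down, gripper open.
Joint ranges: [-2.72, 2.72], [-0.84, 1.66], [-1.02, 1.22], [-1.77, 2.12], [-1.37, 1.28], [-3.14, 3.14]. Speed limits (rad/s): [2.57, 2.57, 3.14, 3.14, 3.14, 3.14].

INTERFACE

Orientations are given as a unit quaternion [x, y, z, w].
In Python, from bench import bot, eyes, finish_job gives the robot as it stands.
- The arm moves only by the shell command python3 -m inch 'ROWS' [FORCE]. ROWS is JSON, a list of rows, each an object of numbers: "x", "y", "z": the shift along the tool's x, y, z in mm; "ax", "ay", "az": the turn, a rotation vector about the tool's x, y, z in rad; "hand": the finger opening in mm, from 0 to 85.4. A call has 1 to 12 rows; each row is the pose to reach, as a shift and turn from the pose commanded when the call began, along the tool's axes at that moment; what a row does not reach only later rows make up. A row lasts 1/10 s, in which the tool goes at most 50 mm and 8.59 degrees, less where a joint would pass 70% of its speed; a pose out of reach is approached as far as the arm can. A call with a gripper value outside its range is refused whole. The fingers move at their own pace and stop on an object; FORCE is the grip in N (left out, the last holds). Time passes only in rows, so rows that repeat a pose let the fingers close. It gives the time, the measured TCP pose, the force, the opening and the grip force at its end, in the units of the state.
- bot.get_state(): the state, without advancing time (a new reading comes with each control period).
- eyes.camera(name): name is "scene" or "top" or "wrist"; returns (picture, depth): 400x640x3 uint8, blue, green, red; 400x640 float32, m along the optical axis (not along the pixel's ray), 0 where there is no reading.
- eyes.camera_params(name): a dict with "fx", "fy", "cx", "cy" (pixels), "camera_from_world" (4x4, takes a point from world to camera coordinates). Camera axes: x right, y up, looking along -z (the intrinsics and any distortion apply to the point x, -y, -z); pixel columns grow to the right and rows downward; lengths in m; the calibration is good to about 2 mm. A picture is of the moment at which its call begins: read the wrist's pose just before it. camera_params takes no time and is no camera call; for the wrist camera it gives the pose at the moment of the call.
- finish_job(): hands the job in; it is judged then, once.
The state is a dict: "t": time; "q": joint angles; "joint_velocities": joint speeds; "joint_efforts": joint torques, N m; "ee_pos": TCP position; "ee_rot": TCP orientation; "ft_force": force on the tool from outside, world axes, zero at the start; "ft_torque": the same for the moment, N m; "grip_width": opening from 0.0 (shut) to 1.0 (fully open); "grasp_force": force on a finger pad.
Only numpy, scipy, OpenCV 4.12 (cv2) and the standard library are available. Lean on these libraries where they do the work, as an engineer would, in place of code of your own. Each camera call takes 0.05 s, during which the arm holds its last target. There are 200 camera calls.

## Working session

There is one attempt and no reset: what is moved stays moved. The work goes in short steps, Python scripts to look and compute and a shell command to move; the robot and the scene stay as the last step left them, time stands still between calls to the robot, and variables do not carry over. Pictures are saved under pics/ and viewed, at most 14 in all, crops included, and the job is handed in when it is done.

```bash
ls; mkdir -p pics
python3 - <<'E'
from bench import bot, eyes
import cv2, numpy as np, json
s=bot.get_state(); print({k:np.round(v,3).tolist() for k,v in s.items()})
for n in ['scene','top']:
    im,d=eyes.camera(n); cv2.imwrite(f'pics/{n}0.png',im); np.savez(f'{n}0.npz',im=im,d=d)
    p=eyes.camera_params(n); print(n,{k:np.round(v,3).tolist() for k,v in p.items()})
p=eyes.camera_params('wrist'); print({k:np.round(v,3).tolist() for k,v in p.items()})
E
```

```text
pics
{'t': 0.0, 'q': [-1.403, 0.378, 0.08, 1.274, -0.0, 1.46], 'joint_velocities': [-0.001, -0.002, -0.0, 0.001, -0.001, -0.0], 'joint_efforts': [0.0, -46.361, 26.987, 0.021, 0.0, -0.0], 'ee_pos': [0.158, -0.552, 0.255], 'ee_rot': [0.99, 0.138, -0.0, -0.001], 'ft_force': [-0.121, 0.295, 0.192], 'ft_torque': [-0.065, -0.001, -0.023], 'grasp_force': 0.0, 'grip_width': 1.0}
scene {'fx': 399.358, 'fy': 399.358, 'cx': 318.868, 'cy': 199.752, 'camera_from_world': [[0.769, 0.639, -0.005, -0.387], [-0.403, 0.492, 0.772, 0.111], [0.495, -0.592, 0.636, -1.614], [0.0, 0.0, 0.0, 1.0]]}
top {'fx': 385.191, 'fy': 385.191, 'cx': 307.737, 'cy': 199.777, 'camera_from_world': [[-0.018, -1.0, 0.005, 0.027], [0.997, -0.017, 0.071, -0.523], [-0.071, 0.006, 0.997, -1.408], [0.0, 0.0, 0.0, 1.0]]}
{'fx': 350.674, 'fy': 350.674, 'cx': 318.532, 'cy': 195.95, 'camera_from_world': [[0.274, -0.962, -0.002, -0.574], [0.924, 0.263, -0.278, 0.034], [0.267, 0.074, 0.961, -0.379], [0.0, 0.0, 0.0, 1.0]]}
```

View pics/top0.png

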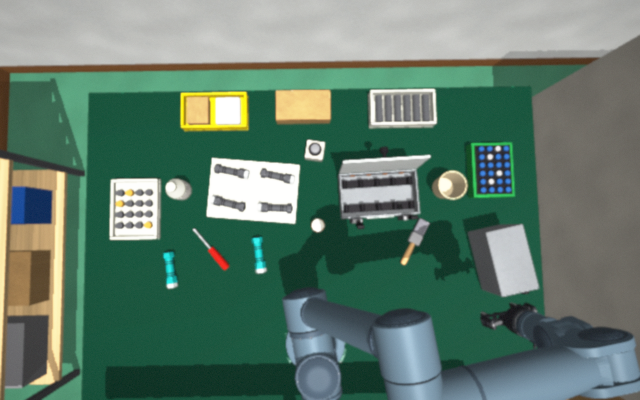

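View pics/scene0.png

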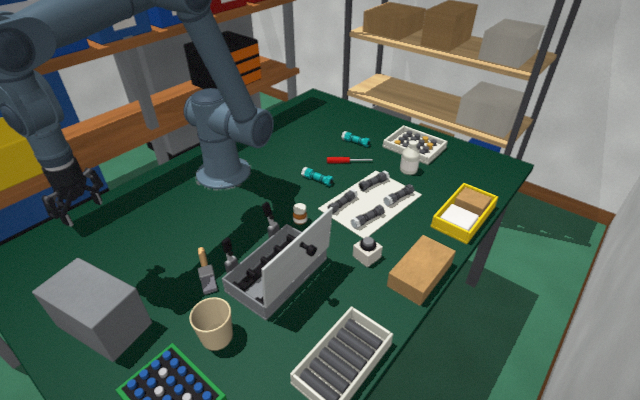

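Top view: foam sheet with four dark torches at about (231,171), (276,175), (229,204), (275,208). The test box is around (380,190), with its lid standing up at the top edge (towards +x). Its clamps are at (358,220) and (406,216), the white control box at (315,150), jar (318,225), bottle (178,188) and pot (450,185). The turquoise look-alikes at (170,270) and (260,255) are to be left alone.

```bash
cat > h.py <<'E'
import numpy as np, cv2
from bench import bot, eyes
from scipy.spatial.transform import Rotation as R
def cast(p,u,v,z):
    M=np.array(p['camera_from_world']); Rm,t=M[:3,:3],M[:3,3]
    c=-Rm.T@t; d=Rm.T@np.array([(u-p['cx'])/p['fx'],-(v-p['cy'])/p['fy'],-1.])
    return c+d*(z-c[2])/d[2]
def cloud(p,d):
    M=np.array(p['camera_from_world']); v,u=np.mgrid[:d.shape[0],:d.shape[1]]
    P=np.stack([(u-p['cx'])/p['fx']*d,-(v-p['cy'])/p['fy']*d,-d],-1)
    return (P-M[:3,3])@M[:3,:3]
def proj(p,X):
    M=np.array(p['camera_from_world']); c=M[:3,:3]@np.array(X)+M[:3,3]
    return p['cx']+p['fx']*c[0]/-c[2], p['cy']-p['fy']*c[1]/-c[2]
def goto(target,yaw=None,s=None):
    """shift in tool axes (mm) and az from the current pose to a TCP target (tool down, tool y along yaw)"""
    s=s or bot.get_state(); Q=R.from_quat(s['ee_rot'])
    sh=Q.inv().apply(np.array(target)-s['ee_pos'])*1000
    out=sh.round(1).tolist()
    if yaw is not None:
        y=Q.as_matrix()[:,1]; z=Q.as_matrix()[:,2]
        cur=np.arctan2(y[1],y[0]); dy=(yaw-cur+np.pi/2)%np.pi-np.pi/2
        tx=np.array([np.sin(cur+dy),-np.cos(cur+dy),0]); ty=np.array([np.cos(cur+dy),np.sin(cur+dy),0])
        T=R.from_matrix(np.stack([tx,ty,[0,0,-1.]],1)); out+=(Q.inv()*T).as_rotvec().round(3).tolist()
    return out
E
python3 - <<'E'
from h import *
z=np.load('top0.npz'); im,d=z['im'],z['d']; p=eyes.camera_params('top')
P=cloud(p,d)
# torches: dark on foam
hsv=cv2.cvtColor(im,cv2.COLOR_BGR2HSV)
foam=((hsv[...,2]>150)&(hsv[...,1]<60)).astype(np.uint8); foam[:, :200]=0; foam[:,305:]=0; foam[:150]=0; foam[230:]=0
c=max(cv2.findContours(foam,0,2)[0],key=cv2.contourArea); hull=cv2.convexHull(c); m=np.zeros_like(foam); cv2.fillPoly(m,[hull],1)
print('foam',[cast(p,*q,.004)[:2].round(3).tolist() for q in cv2.boxPoints(cv2.minAreaRect(hull))])
up=((P[...,2]>.013)&(m>0)).astype(np.uint8)
n,l,st,ce=cv2.connectedComponentsWithStats(up)
for i in range(1,n):
    if st[i,4]<40: continue
    ys,xs=np.where(l==i); r=cv2.minAreaRect(np.stack([xs,ys],1).astype(np.float32))
    b=cv2.boxPoints(r); c=cast(p,*r[0],.021)
    e=[cast(p,*q,.021)[:2] for q in b]; a,bb=e[1]-e[0],e[2]-e[1]; L=a if np.linalg.norm(a)>np.linalg.norm(bb) else bb
    print('torch',np.round(r[0],1),c.round(3),'len',np.linalg.norm(a).round(3),np.linalg.norm(bb).round(3),'ang',np.degrees(np.arctan2(L[1],L[0])).round(1))
# box: points by height
for (u,v) in [(315,149),(340,190),(342,216),(418,213),(418,188),(360,205),(400,200),(358,222),(406,217),(345,160),(428,156),(384,151),(318,225),(178,188),(450,185),(412,230)]:
    print((u,v),P[v,u].round(3))
a=cv2.resize(im[150:230,200:305],None,fx=5,fy=5,interpolation=2); b=cv2.resize(im[130:234,305:445],None,fx=4,fy=4,interpolation=2)
cv2.imwrite('pics/c_foam.png',a); cv2.imwrite('pics/c_box.png',b)
E
```

```text
foam [[0.468, 0.399], [0.693, 0.382], [0.661, 0.045], [0.436, 0.066]]
torch [230.8 170.9] [0.635 0.301 0.021] len 0.039 0.134 ang -102.4
torch [276.7 175.7] [0.614 0.131 0.021] len 0.039 0.133 ang -103.6
torch [227.3 202.7] [0.517 0.314 0.021] len 0.039 0.135 ang -104.6
torch [274.5 207.4] [0.497 0.141 0.021] len 0.038 0.13 ang -93.4
(315, 149) [ 0.702 -0.012  0.07 ]
(340, 190) [ 0.553 -0.099  0.06 ]
(342, 216) [ 0.46  -0.104  0.061]
(418, 213) [ 0.466 -0.378  0.057]
(418, 188) [ 0.562 -0.399 -0.001]
(360, 205) [ 0.5   -0.173  0.034]
(400, 200) [ 0.517 -0.328  0.005]
(358, 222) [ 0.436 -0.151  0.13 ]
(406, 217) [ 0.451 -0.327  0.087]
(345, 160) [ 0.634 -0.103  0.221]
(428, 156) [ 0.642 -0.368  0.225]
(384, 151) [ 0.665 -0.233  0.201]
(318, 225) [ 0.429 -0.017  0.059]
(178, 188) [0.566 0.469 0.104]
(450, 185) [ 0.571 -0.519  0.003]
(412, 230) [ 0.405 -0.37  -0.   ]
```

View pics/c_foam.png

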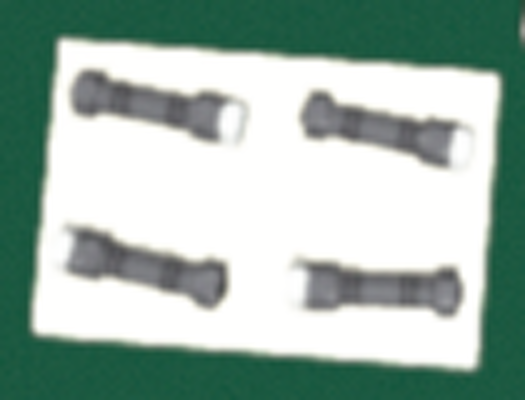

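View pics/c_box.png

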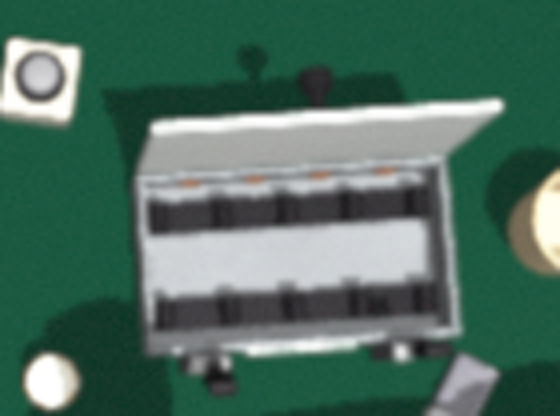

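The crop shows four torches with their bright lenses: TL and TR have the lens on the right (-y), BL and BR on the left (+y). All are dark metal on foam, so they fit the description; the turquoise look-alikes lie elsewhere. The box is empty. Its hinge with the lid is at the top (+x), with clamps at the lower left and lower right.

Run:
```python
from h import *
z=np.load('top0.npz'); im,d=z['im'],z['d']; p=eyes.camera_params('top')
P=cloud(p,d)
m=(abs(P[...,2]-.058)<.008)&(P[...,0]>.4)&(P[...,0]<.66)&(P[...,1]<-.06)&(P[...,1]>-.42)
pts=P[m][:,:2].astype(np.float32); print(len(pts),cv2.minAreaRect(pts))
p=eyes.camera_params('wrist'); M=p['camera_from_world']; s=bot.get_state()
Q=R.from_quat(s['ee_rot']); c=-np.array(M)[:3,:3].T@np.array(M)[:3,3]
print('cam in tool',Q.inv().apply(c-s['ee_pos']).round(3),'look',Q.inv().apply(-np.array(M)[2,:3]).round(3),'right',Q.inv().apply(np.array(M)[0,:3]).round(3))
print('tool x,y',Q.as_matrix()[:,0].round(3),Q.as_matrix()[:,1].round(3))
print(goto([.53,-.24,.36],0,s)); print(goto([.53,-.24,.36],np.pi/2,s))
```

```text
466 ((0.5323822498321533, -0.23880170285701752), (0.18086226284503937, 0.2800790071487427), 2.527203321456909)
cam in tool [ 0.072  0.    -0.117] look [-0.278 -0.     0.961] right [-0.001  1.    -0.   ]
tool x,y [0.962 0.274 0.   ] [ 0.274 -0.962 -0.002]Traceback (most recent call last):
  File "<stdin>", line 10, in <module>
  File "h.py", line 24, in goto
    T=R.from_matrix(np.stack([tx,ty,[0,0,-1.]],1)); out+=(Q.inv()*T).as_rotvec().round(3).tolist()
  File "scipy/spatial/transform/_rotation.pyx", line 1143, in scipy.spatial.transform._rotation.Rotation.from_matrix
ValueError: Non-positive determinant (left-handed or null coordinate frame) in rotation matrix 0: [[ 0.  1.  0.]
 [-1.  0.  0.]
 [ 0.  0. -1.]].
```

```bash
python3 - <<'E'
s=open('h.py').read(); i=s.index('def goto')
s=s[:i]+'''def goto(target,yaw=None,s=None):
    """shift (tool axes, mm) and turn from the current pose to a TCP target, tool down, tool x at yaw (deg)"""
    s=s or bot.get_state(); Q=R.from_quat(s['ee_rot'])
    out=Q.inv().apply(np.array(target)-s['ee_pos'])*1000
    if yaw is None: return out.round(1).tolist()
    T=R.from_euler('z',yaw,degrees=True)*R.from_matrix(np.diag([1.,-1,-1]))
    return out.round(1).tolist()+(Q.inv()*T).as_rotvec().round(3).tolist()
'''
open('h.py','w').write(s)
E
python3 -c "
from h import *
print(goto([.44,-.24,.30],179))"
```

```text
[357.2, -223.1, -44.1, -0.0, -0.003, -2.846]
```

```bash
python3 -m inch '[{"x":357,"y":-223,"z":-44,"az":-1.7},{"x":357,"y":-223,"z":-44,"az":-1.7},{"x":357,"y":-223,"z":-44,"az":-1.7},{"x":357,"y":-223,"z":-44,"az":-1.7},{"x":357,"y":-223,"z":-44,"az":-1.7},{"x":357,"y":-223,"z":-44,"az":-1.7},{"x":357,"y":-223,"z":-44,"az":-1.7},{"x":357,"y":-223,"z":-44,"az":-1.7},{"x":357,"y":-223,"z":-44,"az":-1.7},{"x":357,"y":-223,"z":-44,"az":-1.7},{"x":357,"y":-223,"z":-44,"az":-1.7},{"x":357,"y":-223,"z":-44,"az":-1.7}]'
python3 -m inch '[{"az":-1.146},{"az":-1.146},{"az":-1.146},{"az":-1.146},{"az":-1.146},{"az":-1.146},{"az":-1.146},{"az":-1.146},{"az":-1.146},{"az":-1.146}]'
python3 - <<'E'
from h import *
print(bot.get_state()['q'])
p=eyes.camera_params('wrist'); im,d=eyes.camera('wrist'); cv2.imwrite('pics/w1.png',im); np.savez('w1.npz',im=im,d=d,M=p['camera_from_world'])
E
```

```text
[-1.40328496e+00  3.77974827e-01  7.98012853e-02  1.27439755e+00
  1.10132914e-05  1.46052435e+00]$[0]: bad value
$[0]: bad value
```

View pics/w1.png

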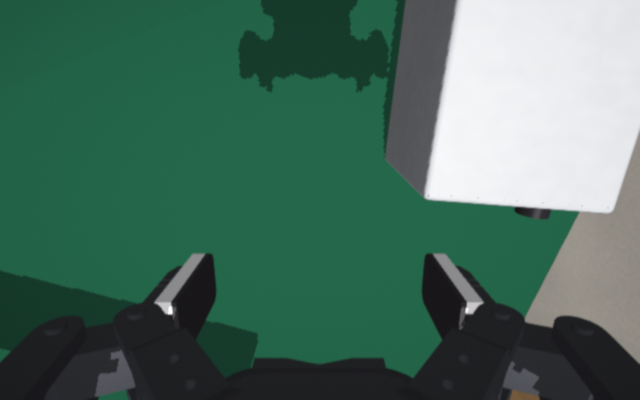

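The arm did not move (the rows were refused), so this picture only shows the start: the grey block at the upper right and the open fingers at (185,290) and (455,290). Rows probably need every field, so I'll test that.

```bash
python3 -m inch '[{"x":20,"y":-10,"z":-10,"ax":0,"ay":0,"az":-0.1,"hand":85}]'
```

```text
t: 0.25
ee_pos: [0.1728, -0.538, 0.2643]
ee_rot: [0.982, 0.188, -0.0, -0.001]
ft_force: [0.9, 0.7, 0.5]
grip_width: 0.995
grasp_force: 0.0
```

```bash
python3 -c "
from h import *
print(goto([.44,-.24,.30],179))"; python3 -m inch '[{"x":0,"y":0,"z":0,"ax":0,"ay":0,"az":0,"hand":85}]' | head -3;python3 -c "
from h import *
print(goto([.44,-.24,.30],179))"
```

```text
[358.2, -178.7, -35.2, -0.001, -0.004, -2.747]
t: 0.35
ee_pos: [0.1754, -0.537, 0.2671]
ee_rot: [0.982, 0.189, 0.0, 0.0]
[356.0, -177.5, -32.7, 0.001, 0.0, -2.744]
```

```bash
python3 -m inch '[{"x":356,"y":-178,"z":-33,"ax":0,"ay":0,"az":-1.7,"hand":70},{"x":356,"y":-178,"z":-33,"ax":0,"ay":0,"az":-1.7,"hand":70},{"x":356,"y":-178,"z":-33,"ax":0,"ay":0,"az":-1.7,"hand":70},{"x":356,"y":-178,"z":-33,"ax":0,"ay":0,"az":-1.7,"hand":70},{"x":356,"y":-178,"z":-33,"ax":0,"ay":0,"az":-1.7,"hand":70},{"x":356,"y":-178,"z":-33,"ax":0,"ay":0,"az":-1.7,"hand":70},{"x":356,"y":-178,"z":-33,"ax":0,"ay":0,"az":-1.7,"hand":70},{"x":356,"y":-178,"z":-33,"ax":0,"ay":0,"az":-1.7,"hand":70},{"x":356,"y":-178,"z":-33,"ax":0,"ay":0,"az":-1.7,"hand":70},{"x":356,"y":-178,"z":-33,"ax":0,"ay":0,"az":-1.7,"hand":70},{"x":356,"y":-178,"z":-33,"ax":0,"ay":0,"az":-1.7,"hand":70},{"x":356,"y":-178,"z":-33,"ax":0,"ay":0,"az":-1.7,"hand":70}]' | head -3
python3 -m inch '[{"x":0,"y":0,"z":0,"ax":0,"ay":0,"az":-1.04,"hand":70},{"x":0,"y":0,"z":0,"ax":0,"ay":0,"az":-1.04,"hand":70},{"x":0,"y":0,"z":0,"ax":0,"ay":0,"az":-1.04,"hand":70},{"x":0,"y":0,"z":0,"ax":0,"ay":0,"az":-1.04,"hand":70},{"x":0,"y":0,"z":0,"ax":0,"ay":0,"az":-1.04,"hand":70},{"x":0,"y":0,"z":0,"ax":0,"ay":0,"az":-1.04,"hand":70},{"x":0,"y":0,"z":0,"ax":0,"ay":0,"az":-1.04,"hand":70},{"x":0,"y":0,"z":0,"ax":0,"ay":0,"az":-1.04,"hand":70},{"x":0,"y":0,"z":0,"ax":0,"ay":0,"az":-1.04,"hand":70}]'
python3 - <<'E'
from h import *
print(bot.get_state()['q'].round(2), goto([.44,-.24,.30],179))
p=eyes.camera_params('wrist'); im,d=eyes.camera('wrist'); cv2.imwrite('pics/w2.png',im); np.savez('w2.npz',im=im,d=d,M=p['camera_from_world'])
E
```

```text
t: 1.55
ee_pos: [0.4395, -0.2412, 0.2989]
ee_rot: [0.506, 0.863, -0.0, -0.0]
t: 2.45
ee_pos: [0.4393, -0.2413, 0.299]
ee_rot: [0.014, 1.0, -0.0, -0.0]
ft_force: [-0.2, -0.4, 0.2]
grip_width: 0.821
grasp_force: 0.0
[-0.63  0.22 -0.03  1.32 -0.   -0.6 ] [-0.6, 1.3, -1.0, -0.0, -0.0, -0.01]
```

View pics/w2.png

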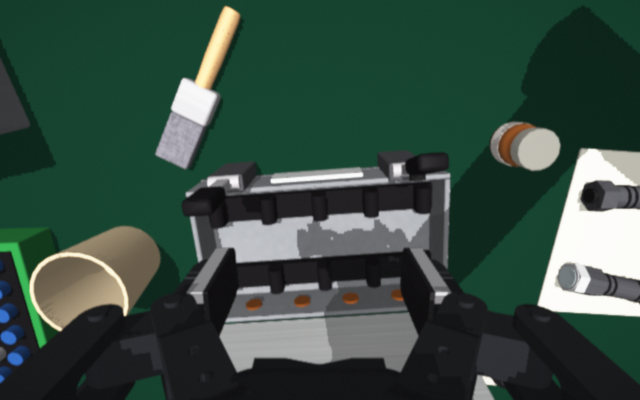

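The wrist view, with image up towards the robot, shows the test box at (320,240): front block posts near row 200 and back posts near row 275. Clamps are at (225,180) and (410,165), and the jar is at (525,145). I'll fit the box pose from depth.

Run:
```python
from h import *
z=np.load('w2.npz'); im,d=z['im'],z['d']; p=eyes.camera_params('wrist'); p['camera_from_world']=z['M']
P=cloud(p,d)
c0=np.array([.532,-.239]); a=np.radians(2.5)
for it in range(1):
    L=(P[...,:2]-c0)@np.array([[np.cos(a),-np.sin(a)],[np.sin(a),np.cos(a)]])
m=(d>0)&(abs(P[...,2]-.034)<.007)&(abs(L[...,0])<.075)&(abs(L[...,1])<.132)
n,l,st,ce=cv2.connectedComponentsWithStats(m.astype(np.uint8))
for i in range(1,n):
    if st[i,4]>40:
        q=L[l==i]; print('blk',st[i,:4],st[i,4],'x',np.percentile(q[:,0],[3,97]).round(4),'y',np.percentile(q[:,1],[3,50,97]).round(4))
# rim points
r=(d>0)&(abs(P[...,2]-.060)<.004)
for nm,sel in [('left',r&(L[...,1]>.125)&(L[...,1]<.15)&(abs(L[...,0])<.06)),('right',r&(L[...,1]<-.125)&(L[...,1]>-.15)&(abs(L[...,0])<.06)),('front',r&(L[...,0]>-.095)&(L[...,0]<-.065)&(abs(L[...,1])<.06))]:
    q=L[sel]; k=1 if nm!='front' else 0; print(nm,len(q),np.percentile(q[:,k],[2,50,98]).round(4) if len(q) else '', np.polyfit(q[:,1-k],q[:,k],1).round(4) if len(q)>5 else '')
print('floor z',np.median(P[(abs(L[...,0])<.02)&(abs(L[...,1])<.1)][:,2]))
# torches on the right and jar
```

```text
blk [363 171  21   4] 56 x [-0.0745 -0.0739] y [0.0505 0.06   0.0709]
blk [251 179  20   4] 55 x [-0.0742 -0.0736] y [-0.0751 -0.0649 -0.0545]
blk [415 186  16  28] 432 x [-0.0534 -0.0244] y [0.1095 0.1157 0.1247]
blk [363 189  16  29] 414 x [-0.0534 -0.0243] y [0.0498 0.0571 0.0656]
blk [311 193  16  28] 395 x [-0.0532 -0.0242] y [-0.0098 -0.0018  0.0059]
blk [259 197  18  28] 411 x [-0.0531 -0.0237] y [-0.0693 -0.0605 -0.0536]
blk [209 205  17  24] 282 x [-0.0462 -0.0237] y [-0.1282 -0.1183 -0.1134]
blk [366 260  15  27] 360 x [0.0365 0.0653] y [0.05   0.0572 0.0659]
blk [317 263  15  28] 356 x [0.0365 0.0659] y [-0.0096 -0.0016  0.0061]
blk [268 267  16  27] 365 x [0.0366 0.0663] y [-0.0691 -0.0605 -0.0535]
left 476 [0.1318 0.1342 0.1376] [0.0053 0.1345]
right 264 [-0.1411 -0.1379 -0.1356] [-0.0012 -0.1381]
front 659 [-0.0743 -0.0718 -0.0682] [-0.0013 -0.0716]
floor z 0.0054019553025564495
```

```bash
cat >> h.py <<'E'
C=np.array([.5383,-.2405]); BY=2.5
def torches():
    """torches near the foam from the top camera: centre, lens direction (deg), length, width"""
    p=eyes.camera_params('top'); im,d=eyes.camera('top'); P=cloud(p,d); hsv=cv2.cvtColor(im,cv2.COLOR_BGR2HSV)
    m=(d>0)&(P[...,2]>.013)&(P[...,2]<.06)&(P[...,0]>.36)&(P[...,0]<.76)&(P[...,1]>.02)&(P[...,1]<.425)&(hsv[...,1]<110)
    n,l,st,ce=cv2.connectedComponentsWithStats(m.astype(np.uint8)); out=[]
    for i in range(1,n):
        if st[i,4]<100: continue
        ys,xs=np.where(l==i); W=np.array([cast(p,u,v,.021)[:2] for u,v in zip(xs,ys)],np.float32)
        (c,(a,b),t)=cv2.minAreaRect(W*1000); t+=0 if a>b else 90
        e=np.array([np.cos(np.radians(t)),np.sin(np.radians(t))]); k=(W*1000-c)@e; g=im[ys,xs].mean(1)
        if g[k<-48].mean()>g[k>48].mean(): t-=180
        out.append((np.round(np.array(c)/1000,4).tolist(),round((t+180)%360-180,1),round(max(a,b)),round(min(a,b)),round(abs(float(g[k<-48].mean()-g[k>48].mean())))))
    return out
def bx(x,y,z):
    a=np.radians(BY); return [C[0]+np.cos(a)*x-np.sin(a)*y, C[1]+np.sin(a)*x+np.cos(a)*y, z]
E
python3 - <<'E'
from h import *
T=torches()
for t in T: print(t)
t=max(T,key=lambda t:t[0][0]+t[0][1]); print('TL',t, goto([*t[0],.14],t[1]+180))
E
```

```text
([0.6355, 0.3011], -102.4, 134, 39, 73)
([0.6145, 0.1312], -103.6, 133, 39, 78)
([0.5173, 0.3145], 75.5, 135, 39, 90)
([0.4969, 0.1408], 86.6, 130, 38, 80)
TL ([0.6355, 0.3011], -102.4, 134, 39, 73) [-181.9, 547.3, 159.1, -0.0, -0.0, 1.761]
```

```bash
python3 -m inch '[{"x":-182,"y":547,"z":159,"ax":0,"ay":0,"az":1.761,"hand":70},{"x":-182,"y":547,"z":159,"ax":0,"ay":0,"az":1.761,"hand":70},{"x":-182,"y":547,"z":159,"ax":0,"ay":0,"az":1.761,"hand":70},{"x":-182,"y":547,"z":159,"ax":0,"ay":0,"az":1.761,"hand":70},{"x":-182,"y":547,"z":159,"ax":0,"ay":0,"az":1.761,"hand":70},{"x":-182,"y":547,"z":159,"ax":0,"ay":0,"az":1.761,"hand":70},{"x":-182,"y":547,"z":159,"ax":0,"ay":0,"az":1.761,"hand":70},{"x":-182,"y":547,"z":159,"ax":0,"ay":0,"az":1.761,"hand":70},{"x":-182,"y":547,"z":159,"ax":0,"ay":0,"az":1.761,"hand":70},{"x":-182,"y":547,"z":159,"ax":0,"ay":0,"az":1.761,"hand":70},{"x":-182,"y":547,"z":159,"ax":0,"ay":0,"az":1.761,"hand":70},{"x":-182,"y":547,"z":159,"ax":0,"ay":0,"az":1.761,"hand":70}]'
python3 -c "
from h import *
p=eyes.camera_params('wrist'); im,d=eyes.camera('wrist'); np.savez('w3.npz',im=im,d=d,M=p['camera_from_world']);cv2.imwrite('pics/w3.png',im)
print(goto([.6355,.3011,.032],77.6), bot.get_state()['q'].round(2))"
```

```text
t: 3.75
ee_pos: [0.6229, 0.2694, 0.1496]
ee_rot: [0.756, 0.655, 0.0, 0.0]
ft_force: [2.0, 0.3, 0.3]
grip_width: 0.819
grasp_force: 0.0
[25.8, 9.2, 113.4, -0.003, -0.004, 0.073] [0.32 0.64 0.23 1.15 0.   2.04]
```

View pics/w3.png

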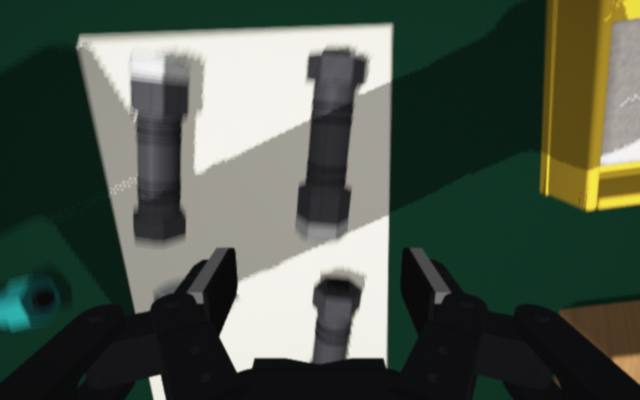

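The wrist view shows the target torch at (330,145), lens end downward (towards -y), matching the top-camera reading; the arm is still settling.

```bash
python3 -m inch '[{"x":0,"y":0,"z":40,"ax":0,"ay":0,"az":0.0,"hand":70},{"x":0,"y":0,"z":40,"ax":0,"ay":0,"az":0,"hand":70},{"x":0,"y":0,"z":40,"ax":0,"ay":0,"az":0,"hand":70}]' | head -3
python3 -c "
from h import *
p=eyes.camera_params('wrist'); im,d=eyes.camera('wrist'); P=cloud(p,d); print(torches()[0] if 0 else '')
m=(d>0)&(P[...,2]>.014)&(P[...,2]<.045)&(np.hypot(P[...,0]-.6355,P[...,1]-.301)<.09); q=P[m][:,:2].astype(np.float32)*1000; print(len(q),cv2.minAreaRect(q))
print(goto([.6355,.3011,.032],77.6))"
```

```text
t: 4.1
ee_pos: [0.6211, 0.2667, 0.1095]
ee_rot: [0.754, 0.657, -0.002, -0.001]

12679 ((635.0167846679688, 300.1429443359375), (131.0084686279297, 39.404701232910156), 77.19367980957031)
[35.7, 8.3, 79.2, 0.0, 0.0, 0.08]
```

```bash
python3 -m inch '[{"x":36,"y":8,"z":0,"ax":0,"ay":0,"az":0.08,"hand":70},{"x":36,"y":8,"z":30,"ax":0,"ay":0,"az":0.08,"hand":70},{"x":36,"y":8,"z":60,"ax":0,"ay":0,"az":0.08,"hand":70},{"x":36,"y":8,"z":77,"ax":0,"ay":0,"az":0.08,"hand":70},{"x":36,"y":8,"z":77,"ax":0,"ay":0,"az":0.08,"hand":20},{"x":36,"y":8,"z":77,"ax":0,"ay":0,"az":0.08,"hand":20},{"x":36,"y":8,"z":77,"ax":0,"ay":0,"az":0.08,"hand":20},{"x":36,"y":8,"z":77,"ax":0,"ay":0,"az":0.08,"hand":20},{"x":36,"y":8,"z":77,"ax":0,"ay":0,"az":0.08,"hand":20},{"x":36,"y":8,"z":77,"ax":0,"ay":0,"az":0.08,"hand":20}]' 60
python3 -m inch '[{"x":0,"y":0,"z":-50,"ax":0,"ay":0,"az":0,"hand":20},{"x":0,"y":0,"z":-100,"ax":0,"ay":0,"az":0,"hand":20},{"x":0,"y":0,"z":-170,"ax":0,"ay":0,"az":0,"hand":20},{"x":0,"y":0,"z":-170,"ax":0,"ay":0,"az":0,"hand":20},{"x":0,"y":0,"z":-170,"ax":0,"ay":0,"az":0,"hand":20},{"x":0,"y":0,"z":-170,"ax":0,"ay":0,"az":0,"hand":20}]'
python3 -c "
from h import *
print(goto(bx(0,-.09,.2),180+BY))"
```

```text
t: 5.15
ee_pos: [0.6371, 0.3025, 0.0365]
ee_rot: [0.779, 0.627, 0.002, 0.001]
ft_force: [-1.4, -1.4, 6.5]
grip_width: 0.306
grasp_force: 59.6
t: 5.75
ee_pos: [0.6353, 0.302, 0.203]
ee_rot: [0.779, 0.627, 0.0, 0.0]
ft_force: [-1.3, 0.5, -2.3]
grip_width: 0.302
grasp_force: 59.9
[-637.7, 44.6, 2.9, 0.0, 0.0, -1.83]
```

```bash
python3 -c "
from h import *
print(goto([.47,0,.25],180+BY))"
```

```text
[-330.4, -96.7, -47.1, 0.0, 0.0, -1.83]
```

```bash
python3 -m inch '[{"x":-330,"y":-97,"z":-47,"ax":0,"ay":0,"az":-1.55,"hand":20},{"x":-330,"y":-97,"z":-47,"ax":0,"ay":0,"az":-1.55,"hand":20},{"x":-330,"y":-97,"z":-47,"ax":0,"ay":0,"az":-1.55,"hand":20},{"x":-330,"y":-97,"z":-47,"ax":0,"ay":0,"az":-1.55,"hand":20},{"x":-330,"y":-97,"z":-47,"ax":0,"ay":0,"az":-1.55,"hand":20},{"x":-330,"y":-97,"z":-47,"ax":0,"ay":0,"az":-1.55,"hand":20},{"x":-330,"y":-97,"z":-47,"ax":0,"ay":0,"az":-1.55,"hand":20},{"x":-330,"y":-97,"z":-47,"ax":0,"ay":0,"az":-1.55,"hand":20},{"x":-330,"y":-97,"z":-47,"ax":0,"ay":0,"az":-1.55,"hand":20},{"x":-330,"y":-97,"z":-47,"ax":0,"ay":0,"az":-1.55,"hand":20},{"x":-330,"y":-97,"z":-47,"ax":0,"ay":0,"az":-1.55,"hand":20},{"x":-330,"y":-97,"z":-47,"ax":0,"ay":0,"az":-1.55,"hand":20}]'
python3 -c "
from h import *
print(goto(bx(0,-.09,.2),180+BY))"
```

```text
t: 6.95
ee_pos: [0.468, 0.0006, 0.2476]
ee_rot: [0.118, 0.993, -0.0, -0.003]
ft_force: [-0.1, -0.6, -1.4]
grip_width: 0.304
grasp_force: 60.1
[-150.2, -304.3, 47.1, 0.0, -0.005, -0.281]
```

```bash
python3 -m inch '[{"x":-150,"y":-304,"z":0,"ax":0,"ay":0,"az":-0.281,"hand":20},{"x":-150,"y":-304,"z":0,"ax":0,"ay":0,"az":-0.281,"hand":20},{"x":-150,"y":-304,"z":0,"ax":0,"ay":0,"az":-0.281,"hand":20},{"x":-150,"y":-304,"z":0,"ax":0,"ay":0,"az":-0.281,"hand":20},{"x":-150,"y":-304,"z":0,"ax":0,"ay":0,"az":-0.281,"hand":20},{"x":-150,"y":-304,"z":0,"ax":0,"ay":0,"az":-0.281,"hand":20},{"x":-150,"y":-304,"z":0,"ax":0,"ay":0,"az":-0.281,"hand":20},{"x":-150,"y":-304,"z":47,"ax":0,"ay":0,"az":-0.281,"hand":20},{"x":-150,"y":-304,"z":97,"ax":0,"ay":0,"az":-0.281,"hand":20},{"x":-150,"y":-304,"z":117,"ax":0,"ay":0,"az":-0.281,"hand":20},{"x":-150,"y":-304,"z":117,"ax":0,"ay":0,"az":-0.281,"hand":20},{"x":-150,"y":-304,"z":117,"ax":0,"ay":0,"az":-0.281,"hand":20}]'
python3 - <<'E'
from h import *
s=bot.get_state(); print(goto(bx(0,-.09,.0525),180+BY,s),s['q'].round(2))
p=eyes.camera_params('wrist'); im,d=eyes.camera('wrist'); cv2.imwrite('pics/w4.png',im); np.savez('w4.npz',im=im,d=d,M=p['camera_from_world'])
E
```

```text
t: 8.15
ee_pos: [0.5437, -0.3296, 0.1324]
ee_rot: [-0.022, 1.0, 0.001, -0.001]
ft_force: [0.2, -0.2, -1.4]
grip_width: 0.304
grasp_force: 60.1
[1.4, -0.8, 79.9, 0.001, -0.002, -0.0] [-0.64  0.56  0.04  1.06 -0.   -0.69]
```

View pics/w4.png

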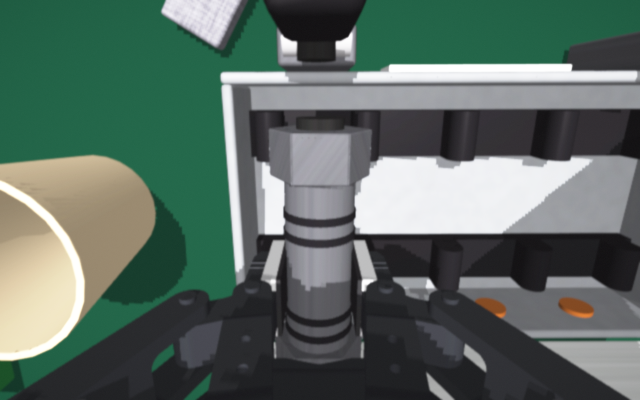

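The torch hangs straight between the posts at (267,130) and (367,130), with its tail collar centred on (320,155); lens to the back. Checking its x before lowering it.

```bash
cat >> h.py <<'E'
def held(tcpz,name=None):
    """held torch in box frame from the wrist camera: tail x, centre y of the tail collar, top height of collar and barrel"""
    p=eyes.camera_params('wrist'); s=bot.get_state(); im,d=eyes.camera('wrist'); P=cloud(p,d); a=np.radians(BY)
    if name: cv2.imwrite(name,im)
    L=(P[...,:2]-C)@np.array([[np.cos(a),-np.sin(a)],[np.sin(a),np.cos(a)]])
    t=(np.array(s['ee_pos'][:2])-C)@np.array([[np.cos(a),-np.sin(a)],[np.sin(a),np.cos(a)]])
    zz=P[...,2]-s['ee_pos'][2]
    m=(d>0)&(abs(L[...,1]-t[1])<.024)&(zz>-.03)&(zz<.02)&(L[...,0]<t[0]-.044)&(L[...,0]>t[0]-.095)
    q,z=L[m],zz[m]; b=(d>0)&(abs(L[...,1]-t[1])<.012)&(zz>-.03)&(zz<.02)&(abs(L[...,0]-t[0]+.03)<.01)
    return dict(tcp=t.round(4),tail_x=np.percentile(q[:,0],1).round(4),y=np.percentile(q[:,1],[2,98]).round(4),collar_top=np.percentile(z,97).round(4),barrel_top=np.percentile(zz[b],97).round(4))
E
python3 -c "
from h import *
print(held(0)); print(goto(bx(0,-.09,.0525),180+BY))"
```

```text
{'tcp': array([ 0.0026, -0.0901]), 'tail_x': np.float64(-0.0861), 'y': array([-0.1071, -0.0725]), 'collar_top': np.float64(0.0167), 'barrel_top': np.float64(-0.0003)}
[3.4, 0.7, 82.5, -0.002, 0.002, 0.0]
```

```bash
python3 -m inch '[{"x":3,"y":0.7,"z":30,"ax":0,"ay":0,"az":0,"hand":20},{"x":3,"y":0.7,"z":55,"ax":0,"ay":0,"az":0,"hand":20},{"x":3,"y":0.7,"z":70,"ax":0,"ay":0,"az":0,"hand":20},{"x":3,"y":0.7,"z":78,"ax":0,"ay":0,"az":0,"hand":20},{"x":3,"y":0.7,"z":82,"ax":0,"ay":0,"az":0,"hand":20},{"x":3,"y":0.7,"z":82,"ax":0,"ay":0,"az":0,"hand":20},{"x":3,"y":0.7,"z":82,"ax":0,"ay":0,"az":0,"hand":20}]'
python3 -m inch '[{"x":0,"y":0,"z":0,"ax":0,"ay":0,"az":0,"hand":42},{"x":0,"y":0,"z":0,"ax":0,"ay":0,"az":0,"hand":42},{"x":0,"y":0,"z":0,"ax":0,"ay":0,"az":0,"hand":42},{"x":0,"y":0,"z":-30,"ax":0,"ay":0,"az":0,"hand":42},{"x":0,"y":0,"z":-80,"ax":0,"ay":0,"az":0,"hand":42},{"x":0,"y":0,"z":-130,"ax":0,"ay":0,"az":0,"hand":70},{"x":0,"y":0,"z":-200,"ax":0,"ay":0,"az":0,"hand":70},{"x":0,"y":0,"z":-200,"ax":0,"ay":0,"az":0,"hand":70},{"x":0,"y":0,"z":-200,"ax":0,"ay":0,"az":0,"hand":70},{"x":0,"y":0,"z":-200,"ax":0,"ay":0,"az":0,"hand":70}]'
cat >> h.py <<'E'
def inbox():
    """torches in the box from the top camera: per cradle, height of the barrel top and x-extent of what lies above the posts"""
    p=eyes.camera_params('top'); im,d=eyes.camera('top'); P=cloud(p,d); a=np.radians(BY)
    L=(P[...,:2]-C)@np.array([[np.cos(a),-np.sin(a)],[np.sin(a),np.cos(a)]]); out=[]
    for y in (-.09,-.03,.03,.09):
        m=(d>0)&(abs(L[...,1]-y)<.012)&(abs(L[...,0])<.072)&(P[...,2]>.03)&(P[...,2]<.09)
        out.append((y,int(m.sum()),(np.percentile(L[m][:,0],[2,98]).round(3).tolist(),np.percentile(P[m][:,2],[50,98]).round(3).tolist()) if m.sum()>20 else None))
    return out
E
python3 -c "
from h import *
print(*inbox(),sep='\n')
T=torches();print(*T,sep='\n')
for t in T: print(goto([*t[0],.22],t[1]+180))"
```

```text
t: 8.95
ee_pos: [0.5422, -0.3303, 0.0526]
ee_rot: [-0.022, 1.0, -0.001, 0.001]
ft_force: [0.6, 0.1, -2.1]
grip_width: 0.302
grasp_force: 60.2
t: 9.95
ee_pos: [0.5415, -0.3298, 0.2513]
ee_rot: [-0.022, 1.0, -0.0, 0.0]
ft_force: [-0.5, -0.3, -0.5]
grip_width: 0.816
grasp_force: 0.0
(-0.09, 176, ([-0.058, 0.069], [0.05, 0.057]))
(-0.03, 0, None)
(0.03, 0, None)
(0.09, 0, None)
([0.6145, 0.1312], -103.6, 133, 39, 66)
([0.5173, 0.3145], 75.5, 135, 39, 89)
([0.4969, 0.1408], 86.6, 130, 38, 126)
[-94.4, 456.4, 29.9, -0.001, -0.004, 1.853]
[-5.4, 643.9, 30.6, 0.003, -0.001, -1.273]
[22.7, 471.2, 30.3, 0.004, -0.001, -1.467]
```

```bash
python3 -m inch '[{"x":23,"y":471,"z":0,"ax":0,"ay":0,"az":-1.467,"hand":70},{"x":23,"y":471,"z":0,"ax":0,"ay":0,"az":-1.467,"hand":70},{"x":23,"y":471,"z":0,"ax":0,"ay":0,"az":-1.467,"hand":70},{"x":23,"y":471,"z":0,"ax":0,"ay":0,"az":-1.467,"hand":70},{"x":23,"y":471,"z":0,"ax":0,"ay":0,"az":-1.467,"hand":70},{"x":23,"y":471,"z":0,"ax":0,"ay":0,"az":-1.467,"hand":70},{"x":23,"y":471,"z":30,"ax":0,"ay":0,"az":-1.467,"hand":70},{"x":23,"y":471,"z":60,"ax":0,"ay":0,"az":-1.467,"hand":70},{"x":23,"y":471,"z":90,"ax":0,"ay":0,"az":-1.467,"hand":70},{"x":23,"y":471,"z":130,"ax":0,"ay":0,"az":-1.467,"hand":70},{"x":23,"y":471,"z":130,"ax":0,"ay":0,"az":-1.467,"hand":70},{"x":23,"y":471,"z":130,"ax":0,"ay":0,"az":-1.467,"hand":70}]'|head -3
python3 -m inch '[{"x":0,"y":0,"z":0,"ax":0,"ay":0,"az":0,"hand":70}]'|head -3
cat >> h.py <<'E'
def below(c,l,tz=.035):
    """torch under the hand by the wrist camera (l = lens deg from the top camera), and the move to it"""
    p=eyes.camera_params('wrist'); im,d=eyes.camera('wrist'); P=cloud(p,d)
    m=(d>0)&(P[...,2]>.014)&(P[...,2]<.045)&(np.hypot(P[...,0]-c[0],P[...,1]-c[1])<.08); q=P[m][:,:2].astype(np.float32)*1000
    r=cv2.minAreaRect(q); print(len(q),r); return goto([*c,tz],l+180)
E
python3 -c "
from h import *
print(below([.4969,.1408],86.6))"
```

```text
t: 11.25
ee_pos: [0.4918, 0.1407, 0.1155]
ee_rot: [-0.687, 0.727, 0.004, -0.005]
t: 11.35
ee_pos: [0.496, 0.1395, 0.1201]
ee_rot: [-0.686, 0.728, 0.001, -0.002]
10164 ((496.5557861328125, 139.00479125976562), (130.88804626464844, 38.987552642822266), 86.37236785888672)
[-1.5, 0.7, 86.4, 0.0, -0.001, -0.001]
```

```bash
python3 -m inch '[{"x":-1,"y":1,"z":40,"ax":0,"ay":0,"az":0,"hand":70},{"x":-1,"y":1,"z":70,"ax":0,"ay":0,"az":0,"hand":70},{"x":-1,"y":1,"z":85,"ax":0,"ay":0,"az":0,"hand":70},{"x":-1,"y":1,"z":85,"ax":0,"ay":0,"az":0,"hand":20},{"x":-1,"y":1,"z":85,"ax":0,"ay":0,"az":0,"hand":20},{"x":-1,"y":1,"z":85,"ax":0,"ay":0,"az":0,"hand":20},{"x":-1,"y":1,"z":85,"ax":0,"ay":0,"az":0,"hand":20},{"x":-1,"y":1,"z":85,"ax":0,"ay":0,"az":0,"hand":20},{"x":-1,"y":1,"z":85,"ax":0,"ay":0,"az":0,"hand":20}]' 60
python3 -m inch '[{"x":0,"y":0,"z":-50,"ax":0,"ay":0,"az":0,"hand":20},{"x":0,"y":0,"z":-100,"ax":0,"ay":0,"az":0,"hand":20},{"x":0,"y":0,"z":-150,"ax":0,"ay":0,"az":0,"hand":20},{"x":0,"y":0,"z":-215,"ax":0,"ay":0,"az":0,"hand":20},{"x":0,"y":0,"z":-215,"ax":0,"ay":0,"az":0,"hand":20},{"x":0,"y":0,"z":-215,"ax":0,"ay":0,"az":0,"hand":20}]'
python3 -m inch '[{"x":407,"y":-67,"z":0,"ax":0,"ay":0,"az":1.467,"hand":20},{"x":407,"y":-67,"z":0,"ax":0,"ay":0,"az":1.467,"hand":20},{"x":407,"y":-67,"z":0,"ax":0,"ay":0,"az":1.467,"hand":20},{"x":407,"y":-67,"z":0,"ax":0,"ay":0,"az":1.467,"hand":20},{"x":407,"y":-67,"z":0,"ax":0,"ay":0,"az":1.467,"hand":20},{"x":407,"y":-67,"z":0,"ax":0,"ay":0,"az":1.467,"hand":20},{"x":407,"y":-67,"z":0,"ax":0,"ay":0,"az":1.467,"hand":20},{"x":407,"y":-67,"z":0,"ax":0,"ay":0,"az":1.467,"hand":20},{"x":407,"y":-67,"z":0,"ax":0,"ay":0,"az":1.467,"hand":20},{"x":407,"y":-67,"z":0,"ax":0,"ay":0,"az":1.467,"hand":20},{"x":407,"y":-67,"z":0,"ax":0,"ay":0,"az":1.467,"hand":20},{"x":407,"y":-67,"z":0,"ax":0,"ay":0,"az":1.467,"hand":20}]'
sed -i 's/(zz<.02)&(L\[...,0\]<t\[0\]-.044)/(zz<.006)\&(L[...,0]<t[0]-.044)/' h.py
python3 -c "
from h import *
print(held(0)); print(goto(bx(0,-.03,.0525),180+BY))"
```

```text
t: 12.3
ee_pos: [0.4983, 0.1408, 0.0384]
ee_rot: [-0.686, 0.728, -0.002, 0.001]
ft_force: [-1.2, -1.0, 5.9]
grip_width: 0.3
grasp_force: 59.0
t: 12.9
ee_pos: [0.4989, 0.1413, 0.2557]
ee_rot: [-0.686, 0.728, -0.003, 0.004]
ft_force: [-0.7, -0.1, -1.4]
grip_width: 0.305
grasp_force: 60.1
t: 14.1
ee_pos: [0.5386, -0.2688, 0.2499]
ee_rot: [-0.023, 1.0, 0.001, -0.001]
ft_force: [0.6, 0.0, -1.5]
grip_width: 0.302
grasp_force: 60.0
{'tcp': array([-0.001 , -0.0282]), 'tail_x': np.float64(-0.0668), 'y': array([-0.0464, -0.0105]), 'collar_top': np.float64(0.0001), 'barrel_top': np.float64(-0.003)}
[-1.0, -2.1, 197.8, 0.001, -0.001, 0.003]
```

```bash
python3 -m inch '[{"x":-1,"y":-2,"z":50,"ax":0,"ay":0,"az":0,"hand":20},{"x":-1,"y":-2,"z":100,"ax":0,"ay":0,"az":0,"hand":20},{"x":-1,"y":-2,"z":145,"ax":0,"ay":0,"az":0,"hand":20},{"x":-1,"y":-2,"z":170,"ax":0,"ay":0,"az":0,"hand":20},{"x":-1,"y":-2,"z":185,"ax":0,"ay":0,"az":0,"hand":20},{"x":-1,"y":-2,"z":193,"ax":0,"ay":0,"az":0,"hand":20},{"x":-1,"y":-2,"z":198,"ax":0,"ay":0,"az":0,"hand":20},{"x":-1,"y":-2,"z":198,"ax":0,"ay":0,"az":0,"hand":20},{"x":-1,"y":-2,"z":198,"ax":0,"ay":0,"az":0,"hand":20}]'
python3 -m inch '[{"x":0,"y":0,"z":0,"ax":0,"ay":0,"az":0,"hand":42},{"x":0,"y":0,"z":0,"ax":0,"ay":0,"az":0,"hand":42},{"x":0,"y":0,"z":0,"ax":0,"ay":0,"az":0,"hand":42},{"x":0,"y":0,"z":-30,"ax":0,"ay":0,"az":0,"hand":42},{"x":0,"y":0,"z":-80,"ax":0,"ay":0,"az":0,"hand":42},{"x":0,"y":0,"z":-130,"ax":0,"ay":0,"az":0,"hand":70},{"x":0,"y":0,"z":-200,"ax":0,"ay":0,"az":0,"hand":70},{"x":0,"y":0,"z":-200,"ax":0,"ay":0,"az":0,"hand":70},{"x":0,"y":0,"z":-200,"ax":0,"ay":0,"az":0,"hand":70},{"x":0,"y":0,"z":-200,"ax":0,"ay":0,"az":0,"hand":70}]'
python3 -m inch '[{"x":-3,"y":585,"z":0,"ax":0,"ay":0,"az":-1.274,"hand":70},{"x":-3,"y":585,"z":0,"ax":0,"ay":0,"az":-1.274,"hand":70},{"x":-3,"y":585,"z":0,"ax":0,"ay":0,"az":-1.274,"hand":70},{"x":-3,"y":585,"z":0,"ax":0,"ay":0,"az":-1.274,"hand":70},{"x":-3,"y":585,"z":0,"ax":0,"ay":0,"az":-1.274,"hand":70},{"x":-3,"y":585,"z":0,"ax":0,"ay":0,"az":-1.274,"hand":70},{"x":-3,"y":585,"z":0,"ax":0,"ay":0,"az":-1.274,"hand":70},{"x":-3,"y":585,"z":0,"ax":0,"ay":0,"az":-1.274,"hand":70},{"x":-3,"y":585,"z":30,"ax":0,"ay":0,"az":-1.274,"hand":70},{"x":-3,"y":585,"z":60,"ax":0,"ay":0,"az":-1.274,"hand":70},{"x":-3,"y":585,"z":90,"ax":0,"ay":0,"az":-1.274,"hand":70},{"x":-3,"y":585,"z":120,"ax":0,"ay":0,"az":-1.274,"hand":70}]'|head -3
python3 -m inch '[{"x":0,"y":0,"z":0,"ax":0,"ay":0,"az":0,"hand":70},{"x":0,"y":0,"z":0,"ax":0,"ay":0,"az":0,"hand":70}]'|head -3
python3 -c "
from h import *
print(*inbox(),*torches(),sep='\n')
print(below([.5173,.3145],75.5))"
```

```text
t: 15.05
ee_pos: [0.5411, -0.2717, 0.0544]
ee_rot: [-0.022, 1.0, -0.001, 0.001]
ft_force: [-0.0, -0.4, -2.2]
grip_width: 0.303
grasp_force: 60.2
t: 16.05
ee_pos: [0.5404, -0.2714, 0.2533]
ee_rot: [-0.022, 1.0, -0.0, 0.0]
ft_force: [-0.4, 0.8, -0.1]
grip_width: 0.824
grasp_force: 0.0
t: 17.25
ee_pos: [0.5175, 0.2975, 0.1564]
ee_rot: [-0.613, 0.79, 0.0, 0.0]
t: 17.45
ee_pos: [0.5156, 0.2943, 0.1548]
ee_rot: [-0.613, 0.79, 0.001, -0.003]h.py:33: RuntimeWarning: Mean of empty slice.
  if g[k<-48].mean()>g[k>48].mean(): t-=180
  ret = ret.dtype.type(ret / rcount)
h.py:34: RuntimeWarning: Mean of empty slice.
  out.append((np.round(np.array(c)/1000,4).tolist(),round((t+180)%360-180,1),round(max(a,b)),round(min(a,b)),round(abs(float(g[k<-48].mean()-g[k>48].mean())))))
Traceback (most recent call last):
  File "h.py", line 34, in torches
    out.append((np.round(np.array(c)/1000,4).tolist(),round((t+180)%360-180,1),round(max(a,b)),round(min(a,b)),round(abs(float(g[k<-48].mean()-g[k>48].mean())))))
                                                                                                               ~~~~~^^^^^^^^^^^^^^^^^^^^^^^^^^^^^^^^^^^^^^^^^^^^
ValueError: cannot convert float NaN to integer
```

```bash
sed -i 's/round(abs(float(g\[k<-48\].mean()-g\[k>48\].mean())))/abs(float(g[k<-48].mean()-g[k>48].mean()))/' h.py
python3 -W ignore -c "
from h import *
print(*inbox(),*torches(),sep='\n')
print(below([.5173,.3145],75.5))"
```

```text
(-0.09, 226, ([-0.057, 0.067], [0.049, 0.057]))
(-0.03, 237, ([-0.06, 0.066], [0.049, 0.056]))
(0.03, 0, None)
(0.09, 0, None)
([0.6145, 0.1312], -103.6, 133, 39, 77.59335038363176)
([0.5086, 0.2841], 75.0, 73, 38, nan)
7219 ((515.7001953125, 311.84722900390625), (131.2936248779297, 38.533233642578125), 75.02433013916016)
[-19.2, 7.3, 124.4, -0.002, 0.001, -0.001]
```

```bash
python3 -m inch '[{"x":-18,"y":6,"z":50,"ax":0,"ay":0,"az":0,"hand":70},{"x":-18,"y":6,"z":80,"ax":0,"ay":0,"az":0,"hand":70},{"x":-18,"y":6,"z":105,"ax":0,"ay":0,"az":0,"hand":70},{"x":-18,"y":6,"z":120,"ax":0,"ay":0,"az":0,"hand":70},{"x":-18,"y":6,"z":121,"ax":0,"ay":0,"az":0,"hand":20},{"x":-18,"y":6,"z":121,"ax":0,"ay":0,"az":0,"hand":20},{"x":-18,"y":6,"z":121,"ax":0,"ay":0,"az":0,"hand":20},{"x":-18,"y":6,"z":121,"ax":0,"ay":0,"az":0,"hand":20},{"x":-18,"y":6,"z":121,"ax":0,"ay":0,"az":0,"hand":20},{"x":-18,"y":6,"z":121,"ax":0,"ay":0,"az":0,"hand":20}]' 60
python3 -m inch '[{"x":0,"y":0,"z":-50,"ax":0,"ay":0,"az":0,"hand":20},{"x":0,"y":0,"z":-100,"ax":0,"ay":0,"az":0,"hand":20},{"x":0,"y":0,"z":-150,"ax":0,"ay":0,"az":0,"hand":20},{"x":0,"y":0,"z":-212,"ax":0,"ay":0,"az":0,"hand":20},{"x":0,"y":0,"z":-212,"ax":0,"ay":0,"az":0,"hand":20},{"x":0,"y":0,"z":-212,"ax":0,"ay":0,"az":0,"hand":20}]'
python3 -m inch '[{"x":503,"y":-151,"z":0,"ax":0,"ay":0,"az":1.274,"hand":20},{"x":503,"y":-151,"z":0,"ax":0,"ay":0,"az":1.274,"hand":20},{"x":503,"y":-151,"z":0,"ax":0,"ay":0,"az":1.274,"hand":20},{"x":503,"y":-151,"z":0,"ax":0,"ay":0,"az":1.274,"hand":20},{"x":503,"y":-151,"z":0,"ax":0,"ay":0,"az":1.274,"hand":20},{"x":503,"y":-151,"z":0,"ax":0,"ay":0,"az":1.274,"hand":20},{"x":503,"y":-151,"z":0,"ax":0,"ay":0,"az":1.274,"hand":20},{"x":503,"y":-151,"z":0,"ax":0,"ay":0,"az":1.274,"hand":20},{"x":503,"y":-151,"z":0,"ax":0,"ay":0,"az":1.274,"hand":20},{"x":503,"y":-151,"z":0,"ax":0,"ay":0,"az":1.274,"hand":20},{"x":503,"y":-151,"z":0,"ax":0,"ay":0,"az":1.274,"hand":20},{"x":503,"y":-151,"z":0,"ax":0,"ay":0,"az":1.274,"hand":20}]'
python3 -m inch '[{"x":0,"y":0,"z":0,"ax":0,"ay":0,"az":0,"hand":20}]'|head -3
python3 -W ignore -c "
from h import *
print(held(0)); print(goto(bx(0,.03,.053),180+BY)); print(*torches())"
```

```text
t: 18.7
ee_pos: [0.5181, 0.3141, 0.039]
ee_rot: [-0.612, 0.791, -0.001, 0.002]
ft_force: [-1.0, -1.6, 6.0]
grip_width: 0.303
grasp_force: 59.7
t: 19.3
ee_pos: [0.5185, 0.3145, 0.2522]
ee_rot: [-0.612, 0.79, -0.001, 0.003]
ft_force: [0.8, -0.2, -2.8]
grip_width: 0.304
grasp_force: 60.0
t: 20.5
ee_pos: [0.5359, -0.2142, 0.2455]
ee_rot: [-0.02, 1.0, 0.001, -0.002]
ft_force: [-0.3, 1.0, -1.3]
grip_width: 0.298
grasp_force: 59.8
t: 20.6
ee_pos: [0.536, -0.2107, 0.2463]
ee_rot: [-0.022, 1.0, 0.001, -0.002]
{'tcp': array([-0.001 ,  0.0299]), 'tail_x': np.float64(-0.0678), 'y': array([0.0119, 0.0479]), 'collar_top': np.float64(-0.0003), 'barrel_top': np.float64(-0.0035)}
[-1.4, -1.1, 193.8, 0.003, -0.003, 0.001]
([0.6145, 0.1312], -103.6, 133, 39, 77.87809036658138)
```

```bash
python3 -m inch '[{"x":-1,"y":-0.5,"z":50,"ax":0,"ay":0,"az":0,"hand":20},{"x":-1,"y":-0.5,"z":100,"ax":0,"ay":0,"az":0,"hand":20},{"x":-1,"y":-0.5,"z":140,"ax":0,"ay":0,"az":0,"hand":20},{"x":-1,"y":-0.5,"z":165,"ax":0,"ay":0,"az":0,"hand":20},{"x":-1,"y":-0.5,"z":180,"ax":0,"ay":0,"az":0,"hand":20},{"x":-1,"y":-0.5,"z":188,"ax":0,"ay":0,"az":0,"hand":20},{"x":-1,"y":-0.5,"z":193,"ax":0,"ay":0,"az":0,"hand":20},{"x":-1,"y":-0.5,"z":193,"ax":0,"ay":0,"az":0,"hand":20},{"x":-1,"y":-0.5,"z":193,"ax":0,"ay":0,"az":0,"hand":20}]'
python3 -m inch '[{"x":0,"y":0,"z":0,"ax":0,"ay":0,"az":0,"hand":42},{"x":0,"y":0,"z":0,"ax":0,"ay":0,"az":0,"hand":42},{"x":0,"y":0,"z":0,"ax":0,"ay":0,"az":0,"hand":42},{"x":0,"y":0,"z":-30,"ax":0,"ay":0,"az":0,"hand":42},{"x":0,"y":0,"z":-80,"ax":0,"ay":0,"az":0,"hand":42},{"x":0,"y":0,"z":-130,"ax":0,"ay":0,"az":0,"hand":70},{"x":0,"y":0,"z":-225,"ax":0,"ay":0,"az":0,"hand":70},{"x":0,"y":0,"z":-225,"ax":0,"ay":0,"az":0,"hand":70},{"x":0,"y":0,"z":-225,"ax":0,"ay":0,"az":0,"hand":70},{"x":0,"y":0,"z":-225,"ax":0,"ay":0,"az":0,"hand":70}]'
python3 -m inch '[{"x":-92,"y":338,"z":0,"ax":0,"ay":0,"az":1.77,"hand":70},{"x":-92,"y":338,"z":0,"ax":0,"ay":0,"az":1.77,"hand":70},{"x":-92,"y":338,"z":0,"ax":0,"ay":0,"az":1.77,"hand":70},{"x":-92,"y":338,"z":0,"ax":0,"ay":0,"az":1.77,"hand":70},{"x":-92,"y":338,"z":0,"ax":0,"ay":0,"az":1.77,"hand":70},{"x":-92,"y":338,"z":0,"ax":0,"ay":0,"az":1.77,"hand":70},{"x":-92,"y":338,"z":0,"ax":0,"ay":0,"az":1.77,"hand":70},{"x":-92,"y":338,"z":30,"ax":0,"ay":0,"az":1.77,"hand":70},{"x":-92,"y":338,"z":70,"ax":0,"ay":0,"az":1.77,"hand":70},{"x":-92,"y":338,"z":110,"ax":0,"ay":0,"az":1.77,"hand":70},{"x":-92,"y":338,"z":150,"ax":0,"ay":0,"az":1.77,"hand":70},{"x":-92,"y":338,"z":150,"ax":0,"ay":0,"az":1.77,"hand":70}]'|head -3
python3 -m inch '[{"x":0,"y":0,"z":0,"ax":0,"ay":0,"az":0.08,"hand":70},{"x":0,"y":0,"z":0,"ax":0,"ay":0,"az":0.08,"hand":70}]'|head -3
python3 -W ignore -c "
from h import *
print(*inbox(),sep='\n')
print(below([.6145,.1312],-103.6,.038))"
```

```text
t: 21.6
ee_pos: [0.5392, -0.2116, 0.057]
ee_rot: [-0.022, 1.0, -0.0, 0.001]
ft_force: [0.4, -0.3, -1.7]
grip_width: 0.299
grasp_force: 59.9
t: 22.6
ee_pos: [0.5393, -0.212, 0.2827]
ee_rot: [-0.022, 1.0, -0.001, 0.002]
ft_force: [0.3, 0.3, 0.1]
grip_width: 0.822
grasp_force: 0.0
t: 23.8
ee_pos: [0.6083, 0.1297, 0.1215]
ee_rot: [0.749, 0.662, -0.007, -0.005]
t: 24.0
ee_pos: [0.6132, 0.13, 0.1282]
ee_rot: [0.773, 0.634, -0.002, -0.001]
(-0.09, 229, ([-0.058, 0.067], [0.049, 0.056]))
(-0.03, 241, ([-0.059, 0.066], [0.049, 0.057]))
(0.03, 234, ([-0.06, 0.066], [0.049, 0.058]))
(0.09, 0, None)
9433 ((613.63232421875, 130.38719177246094), (131.00491333007812, 39.061492919921875), 76.40286254882812)
[1.2, 0.2, 91.6, -0.002, 0.001, 0.042]
```

```bash
python3 -m inch '[{"x":1,"y":0,"z":40,"ax":0,"ay":0,"az":0.042,"hand":70},{"x":1,"y":0,"z":70,"ax":0,"ay":0,"az":0.042,"hand":70},{"x":1,"y":0,"z":90,"ax":0,"ay":0,"az":0.042,"hand":70},{"x":1,"y":0,"z":90,"ax":0,"ay":0,"az":0.042,"hand":70},{"x":1,"y":0,"z":90,"ax":0,"ay":0,"az":0.042,"hand":20},{"x":1,"y":0,"z":90,"ax":0,"ay":0,"az":0.042,"hand":20},{"x":1,"y":0,"z":90,"ax":0,"ay":0,"az":0.042,"hand":20},{"x":1,"y":0,"z":90,"ax":0,"ay":0,"az":0.042,"hand":20},{"x":1,"y":0,"z":90,"ax":0,"ay":0,"az":0.042,"hand":20},{"x":1,"y":0,"z":90,"ax":0,"ay":0,"az":0.042,"hand":20}]' 60
python3 -m inch '[{"x":0,"y":0,"z":-50,"ax":0,"ay":0,"az":0,"hand":20},{"x":0,"y":0,"z":-100,"ax":0,"ay":0,"az":0,"hand":20},{"x":0,"y":0,"z":-150,"ax":0,"ay":0,"az":0,"hand":20},{"x":0,"y":0,"z":-212,"ax":0,"ay":0,"az":0,"hand":20},{"x":0,"y":0,"z":-212,"ax":0,"ay":0,"az":0,"hand":20},{"x":0,"y":0,"z":-212,"ax":0,"ay":0,"az":0,"hand":20}]'
python3 -m inch '[{"x":-108,"y":-102,"z":0,"ax":0,"ay":0,"az":-1.75,"hand":20},{"x":-108,"y":-102,"z":0,"ax":0,"ay":0,"az":-1.75,"hand":20},{"x":-108,"y":-102,"z":0,"ax":0,"ay":0,"az":-1.75,"hand":20},{"x":-108,"y":-102,"z":0,"ax":0,"ay":0,"az":-1.75,"hand":20},{"x":-108,"y":-102,"z":0,"ax":0,"ay":0,"az":-1.75,"hand":20},{"x":-108,"y":-102,"z":0,"ax":0,"ay":0,"az":-1.75,"hand":20},{"x":-108,"y":-102,"z":0,"ax":0,"ay":0,"az":-1.75,"hand":20},{"x":-108,"y":-102,"z":0,"ax":0,"ay":0,"az":-1.75,"hand":20},{"x":-108,"y":-102,"z":0,"ax":0,"ay":0,"az":-1.75,"hand":20},{"x":-108,"y":-102,"z":0,"ax":0,"ay":0,"az":-1.75,"hand":20},{"x":-108,"y":-102,"z":0,"ax":0,"ay":0,"az":-1.75,"hand":20},{"x":-108,"y":-102,"z":0,"ax":0,"ay":0,"az":-1.75,"hand":20}]'
python3 -m inch '[{"x":0,"y":0,"z":0,"ax":0,"ay":0,"az":0,"hand":20}]'|head -3
python3 -W ignore -c "
from h import *
print(goto(bx(0,.09,.25),180+BY)); print(*torches())"
```

```text
t: 25.1
ee_pos: [0.6167, 0.1315, 0.0431]
ee_rot: [0.786, 0.618, 0.001, 0.001]
ft_force: [-1.7, 0.5, 5.5]
grip_width: 0.305
grasp_force: 59.3
t: 25.7
ee_pos: [0.6173, 0.1314, 0.2563]
ee_rot: [0.786, 0.618, 0.003, 0.002]
ft_force: [0.5, 0.4, -2.6]
grip_width: 0.298
grasp_force: 60.2
t: 26.9
ee_pos: [0.489, 0.0506, 0.2499]
ee_rot: [0.028, 1.0, -0.0, -0.003]
ft_force: [-0.2, 0.0, -2.2]
grip_width: 0.299
grasp_force: 60.3
t: 27.0
ee_pos: [0.4891, 0.0505, 0.2502]
ee_rot: [0.03, 1.0, -0.0, -0.002]
[-57.3, -198.0, 0.0, -0.0, -0.005, -0.104]
```

```bash
python3 -m inch '[{"x":-57,"y":-198,"z":0,"ax":0,"ay":-0.004,"az":-0.104,"hand":20},{"x":-57,"y":-198,"z":0,"ax":0,"ay":-0.004,"az":-0.104,"hand":20},{"x":-57,"y":-198,"z":0,"ax":0,"ay":-0.004,"az":-0.104,"hand":20},{"x":-57,"y":-198,"z":0,"ax":0,"ay":-0.004,"az":-0.104,"hand":20},{"x":-57,"y":-198,"z":0,"ax":0,"ay":-0.004,"az":-0.104,"hand":20},{"x":-57,"y":-198,"z":0,"ax":0,"ay":-0.004,"az":-0.104,"hand":20},{"x":-57,"y":-198,"z":0,"ax":0,"ay":-0.004,"az":-0.104,"hand":20}]'
python3 -W ignore -c "
from h import *
print(held(0)); print(goto(bx(0,.09,.059),180+BY))"
```

```text
t: 27.75
ee_pos: [0.5349, -0.1495, 0.2521]
ee_rot: [-0.022, 1.0, 0.001, 0.001]
ft_force: [0.3, 0.5, -2.3]
grip_width: 0.299
grasp_force: 60.4
{'tcp': array([0.0006, 0.091 ]), 'tail_x': np.float64(-0.0612), 'y': array([0.0734, 0.1093]), 'collar_top': np.float64(-0.0048), 'barrel_top': np.float64(-0.0077)}
[1.2, -1.6, 193.4, 0.001, 0.003, 0.001]
```

```bash
python3 -m inch '[{"x":4,"y":-1,"z":50,"ax":0,"ay":0,"az":0,"hand":20},{"x":4,"y":-1,"z":100,"ax":0,"ay":0,"az":0,"hand":20},{"x":4,"y":-1,"z":140,"ax":0,"ay":0,"az":0,"hand":20},{"x":4,"y":-1,"z":165,"ax":0,"ay":0,"az":0,"hand":20},{"x":4,"y":-1,"z":180,"ax":0,"ay":0,"az":0,"hand":20},{"x":4,"y":-1,"z":189,"ax":0,"ay":0,"az":0,"hand":20},{"x":4,"y":-1,"z":195,"ax":0,"ay":0,"az":0,"hand":20},{"x":4,"y":-1,"z":195,"ax":0,"ay":0,"az":0,"hand":20},{"x":4,"y":-1,"z":195,"ax":0,"ay":0,"az":0,"hand":20}]'
python3 -m inch '[{"x":0,"y":0,"z":0,"ax":0,"ay":0,"az":0,"hand":42},{"x":0,"y":0,"z":0,"ax":0,"ay":0,"az":0,"hand":42},{"x":0,"y":0,"z":0,"ax":0,"ay":0,"az":0,"hand":42},{"x":0,"y":0,"z":-30,"ax":0,"ay":0,"az":0,"hand":42},{"x":0,"y":0,"z":-80,"ax":0,"ay":0,"az":0,"hand":42},{"x":0,"y":0,"z":-130,"ax":0,"ay":0,"az":0,"hand":42},{"x":0,"y":0,"z":-225,"ax":0,"ay":0,"az":0,"hand":0},{"x":0,"y":0,"z":-225,"ax":0,"ay":0,"az":0,"hand":0},{"x":0,"y":0,"z":-225,"ax":0,"ay":0,"az":0,"hand":0},{"x":0,"y":0,"z":-225,"ax":0,"ay":0,"az":0,"hand":0}]'
python3 - <<'E'
from h import *
p=eyes.camera_params('wrist'); im,d=eyes.camera('wrist'); cv2.imwrite('pics/w5.png',im)
print(*inbox(),sep='\n'); s=bot.get_state(); print(s['q'].round(2))
pt=eyes.camera_params('top'); im,d=eyes.camera('top'); P=cloud(pt,d); a=np.radians(BY)
L=(P[...,:2]-C)@np.array([[np.cos(a),-np.sin(a)],[np.sin(a),np.cos(a)]])
m=(d>0)&(L[...,0]>.07)&(L[...,0]<.2)&(abs(L[...,1])<.1)&(P[...,2]>.12)&(P[...,2]<.26)
for z0 in np.arange(.12,.26,.02):
    k=m&(abs(P[...,2]-z0)<.01); print(round(z0,2),k.sum(),np.percentile(L[k][:,0],[5,50,95]).round(3) if k.sum()>3 else '')
E
```

```text
t: 28.7
ee_pos: [0.5333, -0.1517, 0.059]
ee_rot: [-0.022, 1.0, -0.0, 0.003]
ft_force: [-1.0, 0.3, -1.7]
grip_width: 0.298
grasp_force: 60.5
t: 29.7
ee_pos: [0.5326, -0.1522, 0.2846]
ee_rot: [-0.022, 1.0, -0.001, 0.004]
ft_force: [-0.2, 0.4, -0.2]
grip_width: 0.001
grasp_force: 0.0
(-0.09, 0, None)
(-0.03, 0, None)
(0.03, 0, None)
(0.09, 165, ([-0.057, 0.067], [0.05, 0.058]))
[-0.39  0.32  0.07  1.31  0.   -0.44]
0.12 7 [0.087 0.088 0.088]
0.14 20 [0.087 0.089 0.09 ]
0.16 18 [0.09  0.091 0.091]
0.18 16 [0.091 0.092 0.092]
0.2 19 [0.092 0.093 0.095]
0.22 41 [0.094 0.098 0.102]
0.24 0 
0.26 0
```

View pics/w5.png

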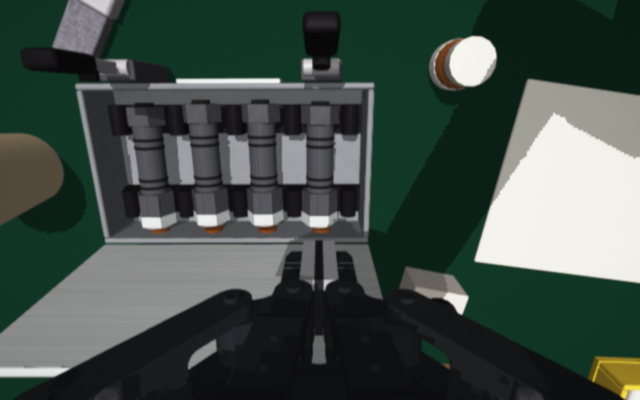

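All four torches lie in their cradles at columns 150, 207, 262 and 320 with bright bezels at the bottom (hinge) side. The lid leans slightly back (inner face at x=+93 mm near the top, so about 1.66 rad). Next I go behind the lid, clear of the knob.

```bash
python3 -m inch '[{"x":0,"y":-43,"z":-20,"ax":0,"ay":0,"az":0,"hand":0},{"x":-40,"y":-43,"z":-20,"ax":0,"ay":0,"az":0,"hand":0},{"x":-137,"y":-43,"z":-20,"ax":0,"ay":0,"az":0,"hand":0},{"x":-137,"y":-43,"z":-20,"ax":0,"ay":0,"az":0,"hand":0},{"x":-137,"y":-43,"z":-20,"ax":0,"ay":0,"az":0,"hand":0},{"x":-137,"y":-43,"z":-20,"ax":0,"ay":0,"az":0,"hand":0},{"x":-137,"y":-43,"z":-20,"ax":0,"ay":0,"az":0,"hand":0}]'
cat >> h.py <<'E'
def where():
    s=bot.get_state(); a=np.radians(BY); d=np.array(s['ee_pos'][:2])-C
    return 'box x %.1f y %.1f z %.1f'%tuple(1000*np.array([np.cos(a)*d[0]+np.sin(a)*d[1],-np.sin(a)*d[0]+np.cos(a)*d[1],s['ee_pos'][2]])), s['q'].round(2).tolist()
E
python3 -c "
from h import *
print(where()); p=eyes.camera_params('scene'); im,d=eyes.camera('scene'); cv2.imwrite('pics/s2.png',cv2.resize(im[120:340,180:480],None,fx=2.5,fy=2.5))"
```

```text
t: 30.55
ee_pos: [0.6691, -0.1885, 0.3027]
ee_rot: [-0.022, 1.0, 0.0, 0.001]
ft_force: [-0.6, -0.6, -0.1]
grip_width: 0.001
grasp_force: 0.0
('box x 133.0 y 46.3 z 302.7', [-0.37, 0.67, 0.68, 1.58, 0.0, -0.41])
```

View pics/s2.png

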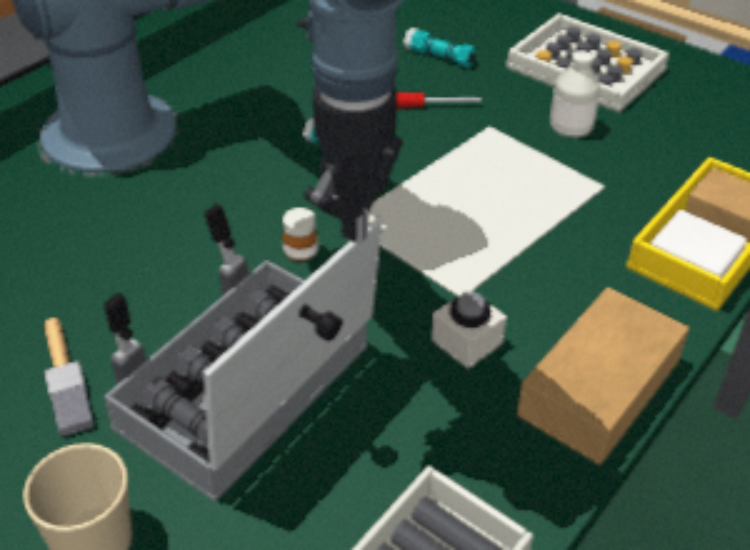

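The scene crop shows the closed hand just above and behind the lid's top edge at (370,225), clear of the knob at (320,320). Now lower and sweep the lid round.

```bash
python3 -m inch '[{"x":-3,"y":0,"z":40,"ax":0,"ay":0,"az":0,"hand":0},{"x":-3,"y":0,"z":71,"ax":0,"ay":0,"az":0,"hand":0},{"x":-3,"y":0,"z":71,"ax":0,"ay":0,"az":0,"hand":0},{"x":15,"y":0,"z":72,"ax":0,"ay":0,"az":0,"hand":0},{"x":33,"y":0,"z":73,"ax":0,"ay":0,"az":0,"hand":0},{"x":46,"y":0,"z":75,"ax":0,"ay":0,"az":0,"hand":0},{"x":58,"y":0,"z":77,"ax":0,"ay":0,"az":0,"hand":0}]'
python3 -c "
from h import *
print(where())"
```

```text
t: 31.3
ee_pos: [0.6133, -0.1917, 0.2312]
ee_rot: [-0.022, 1.0, -0.001, 0.006]
ft_force: [1.5, 0.5, 2.4]
grip_width: 0.005
grasp_force: 1.3
('box x 77.0 y 45.5 z 231.2', [-0.4, 0.52, 0.23, 1.28, 0.0, -0.45])
```

```bash
python3 -m inch '[{"x":13,"y":0,"z":6,"ax":0,"ay":0,"az":0,"hand":0},{"x":25,"y":0,"z":12,"ax":0,"ay":0,"az":0,"hand":0},{"x":44,"y":0,"z":25,"ax":0,"ay":0,"az":0,"hand":0},{"x":63,"y":0,"z":41,"ax":0,"ay":0,"az":0,"hand":0},{"x":74,"y":0,"z":59,"ax":0,"ay":0,"az":0,"hand":0},{"x":85,"y":0,"z":79,"ax":0,"ay":0,"az":0,"hand":0},{"x":88,"y":0,"z":95,"ax":0,"ay":0,"az":0,"hand":0},{"x":89,"y":0,"z":110,"ax":0,"ay":0,"az":0,"hand":0},{"x":90,"y":0,"z":124,"ax":0,"ay":0,"az":0,"hand":0},{"x":90,"y":0,"z":132,"ax":0,"ay":0,"az":0,"hand":0},{"x":90,"y":0,"z":135,"ax":0,"ay":0,"az":0,"hand":0},{"x":90,"y":0,"z":135,"ax":0,"ay":0,"az":0,"hand":0}]'
python3 -c "
from h import *
print(where())"
```

```text
t: 32.5
ee_pos: [0.5233, -0.1956, 0.0935]
ee_rot: [-0.022, 1.0, -0.001, 0.003]
ft_force: [-3.9, 1.2, 7.0]
grip_width: 0.001
grasp_force: 3.7
('box x -13.0 y 45.5 z 93.5', [-0.47, 0.44, -0.26, 0.86, 0.0, -0.52])
```

```bash
python3 -m inch '[{"x":0,"y":0,"z":2,"ax":0,"ay":0,"az":0,"hand":0},{"x":0,"y":0,"z":4,"ax":0,"ay":0,"az":0,"hand":0},{"x":0,"y":0,"z":4,"ax":0,"ay":0,"az":0,"hand":0}]'
python3 -m inch '[{"x":0,"y":0,"z":2,"ax":0,"ay":0,"az":0,"hand":0},{"x":0,"y":0,"z":2,"ax":0,"ay":0,"az":0,"hand":0},{"x":0,"y":0,"z":2,"ax":0,"ay":0,"az":0,"hand":0}]'
```

```text
t: 32.8
ee_pos: [0.5234, -0.1956, 0.0933]
ee_rot: [-0.022, 1.0, -0.001, 0.003]
ft_force: [-14.0, 4.4, 33.8]
grip_width: -0.001
grasp_force: 17.1
t: 33.1
ee_pos: [0.5234, -0.1957, 0.0932]
ee_rot: [-0.022, 1.0, -0.002, 0.004]
ft_force: [-17.9, 7.2, 47.1]
grip_width: 0.003
grasp_force: 23.6
```

The lid is shut: the height holds at 93.2 mm under 47 N. Next is clamp_b (y=+90).

```bash
python3 -m inch '[{"x":0,"y":0,"z":-50,"ax":0,"ay":0,"az":0,"hand":0},{"x":0,"y":0,"z":-100,"ax":0,"ay":0,"az":0,"hand":0},{"x":0,"y":0,"z":-135,"ax":0,"ay":0,"az":0,"hand":0},{"x":50,"y":20,"z":-135,"ax":0,"ay":0,"az":0,"hand":0},{"x":100,"y":44,"z":-135,"ax":0,"ay":0,"az":0,"hand":0},{"x":147,"y":44,"z":-135,"ax":0,"ay":0,"az":0,"hand":0},{"x":147,"y":44,"z":-135,"ax":0,"ay":0,"az":0,"hand":0},{"x":147,"y":44,"z":-135,"ax":0,"ay":0,"az":0,"hand":0},{"x":147,"y":44,"z":-110,"ax":0,"ay":0,"az":0,"hand":0},{"x":147,"y":44,"z":-85,"ax":0,"ay":0,"az":0,"hand":0},{"x":147,"y":44,"z":-80,"ax":0,"ay":0,"az":0,"hand":0},{"x":147,"y":44,"z":-80,"ax":0,"ay":0,"az":0,"hand":0}]'
python3 - <<'E'
from h import *
print(where()); p=eyes.camera_params('top'); im,d=eyes.camera('top'); P=cloud(p,d); a=np.radians(BY)
L=(P[...,:2]-C)@np.array([[np.cos(a),-np.sin(a)],[np.sin(a),np.cos(a)]])
m=(d>0)&(abs(L[...,0])<.06)&(abs(L[...,1])<.06); print('lid z',np.median(P[m][:,2]))
p=eyes.camera_params('wrist'); im,d=eyes.camera('wrist'); cv2.imwrite('pics/w6.png',im)
E
```

```text
t: 34.3
ee_pos: [0.3751, -0.1579, 0.1645]
ee_rot: [-0.022, 1.0, 0.0, 0.002]
ft_force: [0.5, -0.5, 0.5]
grip_width: 0.0
grasp_force: 0.0
('box x -159.5 y 89.7 z 164.5', [-0.56, 0.1, -0.53, 0.94, 0.0, -0.6])
lid z 0.06884073459935097
```

View pics/w6.png

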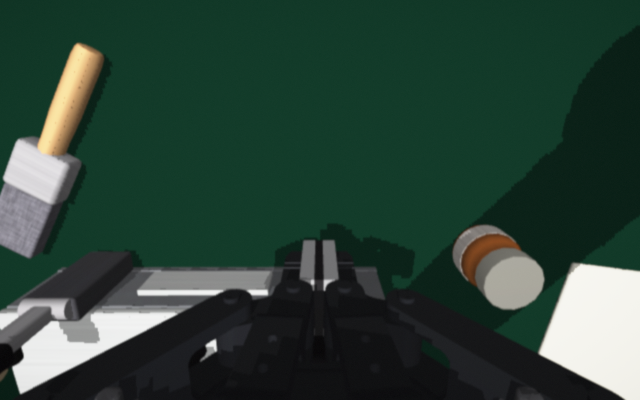

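The wrist view shows the lid shut, with the closed fingers at (320,265) in front of clamp_b, aligned with it at y=90. Push it over along its arc.

```bash
python3 -m inch '[{"x":-24,"y":0,"z":-3,"ax":0,"ay":0,"az":0,"hand":0},{"x":-48,"y":0,"z":-10,"ax":0,"ay":0,"az":0,"hand":0},{"x":-65,"y":0,"z":-9,"ax":0,"ay":0,"az":0,"hand":0},{"x":-82,"y":0,"z":-5,"ax":0,"ay":0,"az":0,"hand":0},{"x":-97,"y":0,"z":4,"ax":0,"ay":0,"az":0,"hand":0},{"x":-110,"y":0,"z":16,"ax":0,"ay":0,"az":0,"hand":0},{"x":-115,"y":0,"z":26,"ax":0,"ay":0,"az":0,"hand":0},{"x":-119,"y":0,"z":35,"ax":0,"ay":0,"az":0,"hand":0},{"x":-120,"y":0,"z":44,"ax":0,"ay":0,"az":0,"hand":0},{"x":-120,"y":0,"z":51,"ax":0,"ay":0,"az":0,"hand":0},{"x":-120,"y":0,"z":53,"ax":0,"ay":0,"az":0,"hand":0},{"x":-120,"y":0,"z":53,"ax":0,"ay":0,"az":0,"hand":0}]'
python3 -c "
from h import *
print(where())"
python3 -m inch '[{"x":0,"y":0,"z":2,"ax":0,"ay":0,"az":0,"hand":0},{"x":0,"y":0,"z":3,"ax":0,"ay":0,"az":0,"hand":0},{"x":0,"y":0,"z":3,"ax":0,"ay":0,"az":0,"hand":0}]'
```

```text
t: 35.6
ee_pos: [0.4941, -0.1525, 0.1121]
ee_rot: [-0.022, 1.0, -0.0, 0.002]
ft_force: [0.9, 0.7, 3.1]
grip_width: 0.003
grasp_force: 1.1
('box x -40.3 y 89.9 z 112.1', [-0.42, 0.35, -0.35, 0.87, 0.0, -0.47])
t: 35.9
ee_pos: [0.4941, -0.1525, 0.1117]
ee_rot: [-0.022, 1.0, -0.001, 0.003]
ft_force: [-5.5, 2.4, 23.2]
grip_width: 0.0
grasp_force: 11.8
```

```bash
python3 -m inch '[{"x":0,"y":0,"z":-50,"ax":0,"ay":0,"az":0,"hand":0},{"x":20,"y":-30,"z":-106,"ax":0,"ay":0,"az":0,"hand":0},{"x":120,"y":-90,"z":-106,"ax":0,"ay":0,"az":0,"hand":0},{"x":120,"y":-90,"z":-106,"ax":0,"ay":0,"az":0,"hand":0},{"x":120,"y":-180,"z":-106,"ax":0,"ay":0,"az":0,"hand":0},{"x":120,"y":-180,"z":-106,"ax":0,"ay":0,"az":0,"hand":0},{"x":120,"y":-180,"z":-106,"ax":0,"ay":0,"az":0,"hand":0},{"x":120,"y":-180,"z":-106,"ax":0,"ay":0,"az":0,"hand":0},{"x":120,"y":-180,"z":-80,"ax":0,"ay":0,"az":0,"hand":0},{"x":120,"y":-180,"z":-57,"ax":0,"ay":0,"az":0,"hand":0},{"x":120,"y":-180,"z":-57,"ax":0,"ay":0,"az":0,"hand":0},{"x":120,"y":-180,"z":-57,"ax":0,"ay":0,"az":0,"hand":0}]'
python3 -c "
from h import *
print(where())"
```

```text
t: 37.1
ee_pos: [0.3818, -0.3356, 0.1652]
ee_rot: [-0.023, 1.0, 0.001, 0.001]
ft_force: [-0.4, -0.5, 0.0]
grip_width: -0.004
grasp_force: 0.0
('box x -160.5 y -88.2 z 165.2', [-0.85, 0.29, -0.28, 1.0, 0.0, -0.89])
```

```bash
python3 -m inch '[{"x":-25,"y":-1,"z":-3,"ax":0,"ay":0,"az":0,"hand":0},{"x":-49,"y":-1,"z":-10,"ax":0,"ay":0,"az":0,"hand":0},{"x":-66,"y":-1,"z":-9,"ax":0,"ay":0,"az":0,"hand":0},{"x":-83,"y":-1,"z":-5,"ax":0,"ay":0,"az":0,"hand":0},{"x":-98,"y":-1,"z":4,"ax":0,"ay":0,"az":0,"hand":0},{"x":-111,"y":-1,"z":16,"ax":0,"ay":0,"az":0,"hand":0},{"x":-116,"y":-1,"z":26,"ax":0,"ay":0,"az":0,"hand":0},{"x":-120,"y":-1,"z":35,"ax":0,"ay":0,"az":0,"hand":0},{"x":-121,"y":-1,"z":44,"ax":0,"ay":0,"az":0,"hand":0},{"x":-121,"y":-1,"z":51,"ax":0,"ay":0,"az":0,"hand":0},{"x":-121,"y":-1,"z":54,"ax":0,"ay":0,"az":0,"hand":0},{"x":-121,"y":-1,"z":55,"ax":0,"ay":0,"az":0,"hand":0}]'
python3 -m inch '[{"x":0,"y":0,"z":2,"ax":0,"ay":0,"az":0,"hand":0},{"x":0,"y":0,"z":3,"ax":0,"ay":0,"az":0,"hand":0},{"x":0,"y":0,"z":3,"ax":0,"ay":0,"az":0,"hand":0}]'
python3 -m inch '[{"x":0,"y":0,"z":-50,"ax":0,"ay":0,"az":0,"hand":0},{"x":0,"y":0,"z":-110,"ax":0,"ay":0,"az":0,"hand":0},{"x":0,"y":0,"z":-110,"ax":0,"ay":0,"az":0,"hand":0},{"x":40,"y":60,"z":-150,"ax":0,"ay":0,"az":0,"hand":0},{"x":80,"y":200,"z":-170,"ax":0,"ay":0,"az":0,"hand":0},{"x":80,"y":200,"z":-170,"ax":0,"ay":0,"az":0,"hand":0},{"x":80,"y":200,"z":-170,"ax":0,"ay":0,"az":0,"hand":0},{"x":80,"y":200,"z":-170,"ax":0,"ay":0,"az":0,"hand":0}]'
python3 - <<'E'
from h import *
print(where()); p=eyes.camera_params('top'); im,d=eyes.camera('top'); P=cloud(p,d); a=np.radians(BY)
L=(P[...,:2]-C)@np.array([[np.cos(a),-np.sin(a)],[np.sin(a),np.cos(a)]])
for y in (-.09,.09):
    m=(d>0)&(abs(L[...,0]+.03)<.015)&(abs(L[...,1]-y)<.008); print('clamp top z',y,m.sum(),np.median(P[m][:,2]) if m.sum() else '')
m=(d>0)&(abs(L[...,0]-.04)<.03)&(abs(L[...,1])<.12); print('lid z',np.percentile(P[m][:,2],[5,50,95]))
hsv=cv2.cvtColor(im,cv2.COLOR_BGR2HSV)
# control box and button
m=(d>0)&(abs(P[...,0]-.70)<.06)&(abs(P[...,1]+.012)<.06)&(P[...,2]>.035)
w=m&(P[...,2]<.056); k=m&(P[...,2]>.06); 
for n,q in(('box',m),('btn',k)):
    r=cv2.minAreaRect(P[q][:,:2].astype(np.float32)*1000); print(n,q.sum(),r,np.percentile(P[q][:,2],[50,95]))
cv2.imwrite('pics/t3.png',cv2.resize(im[120:240,270:460],None,fx=4,fy=4))
E
```

```text
t: 38.3
ee_pos: [0.5027, -0.333, 0.1119]
ee_rot: [-0.022, 1.0, -0.0, 0.002]
ft_force: [-2.4, 3.5, 14.6]
grip_width: 0.003
grasp_force: 7.2
t: 38.6
ee_pos: [0.5027, -0.333, 0.1117]
ee_rot: [-0.022, 1.0, -0.001, 0.003]
ft_force: [-6.7, 6.8, 25.1]
grip_width: 0.003
grasp_force: 12.4
t: 39.4
ee_pos: [0.4112, -0.1341, 0.2774]
ee_rot: [-0.022, 1.0, 0.001, 0.001]
ft_force: [0.7, -0.3, -0.3]
grip_width: 0.003
grasp_force: 0.0
('box x -122.3 y 111.9 z 277.4', [-0.46, 0.08, -0.25, 1.24, 0.0, -0.51])
clamp top z -0.09 40 0.08667996190530519
clamp top z 0.09 41 0.08767554753009017
lid z [0.06384206 0.06856513 0.07319454]
box 311 ((706.5721435546875, -9.305473327636719), (63.724884033203125, 65.371826171875), 80.75492858886719) [0.05413225 0.07668737]
btn 132 ((705.109375, -9.3853759765625), (47.260555267333984, 44.48208999633789), 45.260963439941406) [0.06966039 0.07882538]
```

View pics/t3.png

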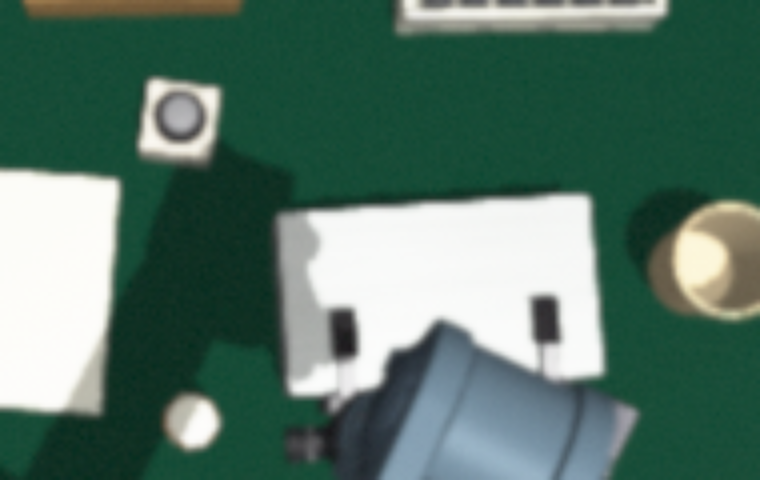

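Both black grips lie level on the shut lid at (343,332) and (545,318), tops at 87 mm. The button is at crop (181,115), world (0.705,-0.009); I'll look at it closely before pressing.

```bash
python3 -c "
from h import *
print(goto([.69,-.07,.2],90))"
```

```text
[-282.1, 48.6, 78.8, 0.004, -0.001, 1.617]
```

```bash
python3 -m inch '[{"x":-282,"y":49,"z":20,"ax":0,"ay":0,"az":1.617,"hand":0},{"x":-282,"y":49,"z":20,"ax":0,"ay":0,"az":1.617,"hand":0},{"x":-282,"y":49,"z":20,"ax":0,"ay":0,"az":1.617,"hand":0},{"x":-282,"y":49,"z":20,"ax":0,"ay":0,"az":1.617,"hand":0},{"x":-282,"y":49,"z":50,"ax":0,"ay":0,"az":1.617,"hand":0},{"x":-282,"y":49,"z":78,"ax":0,"ay":0,"az":1.617,"hand":0},{"x":-282,"y":49,"z":78,"ax":0,"ay":0,"az":1.617,"hand":0},{"x":-282,"y":49,"z":78,"ax":0,"ay":0,"az":1.617,"hand":0},{"x":-282,"y":49,"z":78,"ax":0,"ay":0,"az":1.617,"hand":0},{"x":-282,"y":49,"z":78,"ax":0,"ay":0,"az":1.617,"hand":0},{"x":-282,"y":49,"z":78,"ax":0,"ay":0,"az":1.617,"hand":0},{"x":-282,"y":49,"z":78,"ax":0,"ay":0,"az":1.617,"hand":0}]'|head -3
python3 -m inch '[{"x":0,"y":0,"z":0,"ax":0,"ay":0,"az":0,"hand":0},{"x":0,"y":0,"z":0,"ax":0,"ay":0,"az":0,"hand":0}]'|head -3
python3 - <<'E'
from h import *
p=eyes.camera_params('wrist'); im,d=eyes.camera('wrist'); P=cloud(p,d)
m=(d>0)&(abs(P[...,0]-.705)<.05)&(abs(P[...,1]+.009)<.05)&(P[...,2]>.045)&(P[...,2]<.1)
h,e=np.histogram(P[m][:,2],np.arange(.045,.1,.003)); print(list(zip(e.round(3).tolist(),h.tolist())))
for lo,hi in((.046,.054),(.057,.066),(.066,.072),(.072,.09)):
    q=m&(P[...,2]>lo)&(P[...,2]<hi)
    if q.sum()>30: print(lo,q.sum(),cv2.minEnclosingCircle(P[q][:,:2].astype(np.float32)*1000),np.median(P[q],0).round(4))
u,v=proj(p,[.705,-.009,.07]); print(u,v); u,v=int(u),int(v)
cv2.imwrite('pics/w7.png',cv2.resize(im[max(v-80,0):v+80,max(u-100,0):u+100],None,fx=3,fy=3))
E
```

```text
t: 40.65
ee_pos: [0.693, -0.0761, 0.1993]
ee_rot: [0.708, 0.706, 0.001, 0.001]
t: 40.85
ee_pos: [0.6935, -0.0758, 0.2002]
ee_rot: [0.708, 0.707, 0.001, 0.001]
[(0.045, 195), (0.048, 3473), (0.051, 40), (0.054, 0), (0.057, 102), (0.06, 1864), (0.063, 24), (0.066, 0), (0.069, 148), (0.072, 1785), (0.075, 19), (0.078, 0), (0.081, 0), (0.084, 0), (0.087, 0), (0.09, 0), (0.093, 0), (0.096, 0)]
0.046 3705 ((706.286865234375, -10.361154556274414), 44.00666427612305) [ 0.7033 -0.0043  0.0493]
0.057 1990 ((706.0684204101562, -10.448041915893555), 24.87957191467285) [ 0.7048 -0.0084  0.0613]
0.066 148 ((706.02294921875, -10.298863410949707), 16.89152717590332) [ 0.7061 -0.0095  0.0716]
0.072 1804 ((705.9126586914062, -10.354433059692383), 16.59031867980957) [ 0.7058 -0.0101  0.0734]
332.79524069320445 100.14510598324155
```

View pics/w7.png

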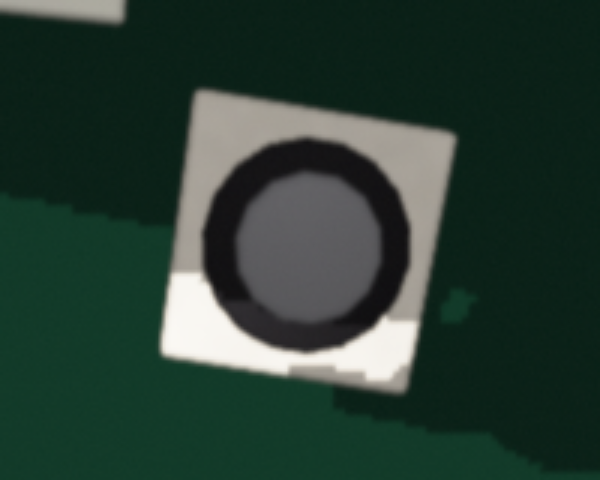

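The close view shows the grey button at crop (308,247) inside its black ring: top at z=73.4 mm, centre (0.706,-0.010), ring 12 mm lower. Press it with the closed fingertips.

```bash
python3 -m inch '[{"x":40,"y":12,"z":0,"ax":0,"ay":0,"az":0,"hand":0},{"x":65,"y":12,"z":20,"ax":0,"ay":0,"az":0,"hand":0},{"x":65,"y":12,"z":60,"ax":0,"ay":0,"az":0,"hand":0},{"x":65,"y":12,"z":90,"ax":0,"ay":0,"az":0,"hand":0},{"x":65,"y":12,"z":98,"ax":0,"ay":0,"az":0,"hand":0},{"x":65,"y":12,"z":104,"ax":0,"ay":0,"az":0,"hand":0},{"x":65,"y":12,"z":108,"ax":0,"ay":0,"az":0,"hand":0},{"x":65,"y":12,"z":111,"ax":0,"ay":0,"az":0,"hand":0},{"x":65,"y":12,"z":111,"ax":0,"ay":0,"az":0,"hand":0},{"x":65,"y":12,"z":111,"ax":0,"ay":0,"az":0,"hand":0}]'
```

```text
t: 41.9
ee_pos: [0.7073, -0.0109, 0.0913]
ee_rot: [0.708, 0.706, 0.002, 0.002]
ft_force: [-3.4, 0.3, 5.5]
grip_width: -0.001
grasp_force: 2.4
```

```bash
python3 -m inch '[{"x":0,"y":0,"z":2,"ax":0,"ay":0,"az":0,"hand":0},{"x":0,"y":0,"z":3,"ax":0,"ay":0,"az":0,"hand":0},{"x":0,"y":0,"z":3,"ax":0,"ay":0,"az":0,"hand":0},{"x":0,"y":0,"z":3,"ax":0,"ay":0,"az":0,"hand":0}]'
python3 -m inch '[{"x":0,"y":0,"z":-15,"ax":0,"ay":0,"az":0,"hand":0},{"x":0,"y":0,"z":-50,"ax":0,"ay":0,"az":0,"hand":0},{"x":0,"y":0,"z":-100,"ax":0,"ay":0,"az":0,"hand":0},{"x":0,"y":0,"z":-130,"ax":0,"ay":0,"az":0,"hand":0},{"x":-60,"y":-50,"z":-150,"ax":0,"ay":0,"az":0,"hand":0},{"x":-60,"y":-100,"z":-150,"ax":0,"ay":0,"az":0,"hand":0},{"x":-60,"y":-150,"z":-150,"ax":0,"ay":0,"az":0,"hand":0},{"x":-60,"y":-150,"z":-150,"ax":0,"ay":0,"az":0,"hand":0},{"x":-60,"y":-150,"z":-150,"ax":0,"ay":0,"az":0,"hand":0},{"x":-60,"y":-150,"z":-150,"ax":0,"ay":0,"az":0,"hand":0}]'
python3 - <<'E'
from h import *
p=eyes.camera_params('top'); im,d=eyes.camera('top'); P=cloud(p,d); a=np.radians(BY)
L=(P[...,:2]-C)@np.array([[np.cos(a),-np.sin(a)],[np.sin(a),np.cos(a)]])
for y in (-.09,.09):
    m=(d>0)&(abs(L[...,0]+.03)<.015)&(abs(L[...,1]-y)<.008); print('clamp',y,np.median(P[m][:,2]) if m.sum() else '')
m=(d>0)&(abs(L[...,0]-.04)<.03)&(abs(L[...,1])<.12); print('lid z',np.median(P[m][:,2]))
m=(d>0)&(np.hypot(P[...,0]-.706,P[...,1]+.0104)<.012); print('btn z',m.sum(),np.median(P[m][:,2]) if m.sum() else '')
E
```

```text
t: 42.3
ee_pos: [0.7074, -0.0109, 0.0908]
ee_rot: [0.708, 0.706, 0.002, 0.003]
ft_force: [-7.9, 0.0, 18.8]
grip_width: 0.001
grasp_force: 9.1
t: 43.3
ee_pos: [0.5565, -0.0706, 0.2368]
ee_rot: [0.708, 0.706, 0.002, 0.003]
ft_force: [0.6, 0.1, 1.2]
grip_width: 0.003
grasp_force: 0.0
clamp -0.09 0.08699528594484118
clamp 0.09 
lid z 0.06873999338135577
btn z 32 0.07405257471919767
```

```bash
python3 -c "
from bench import finish_job
print(finish_job())"
```

```text
the job is handed in; nothing more can be done
None
```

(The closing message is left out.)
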